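Build a sight-glass stack in a leaning jig

TASK

Build up the sight-glass stack for the hydraulic tank in the leaning jig, between its four pins: first the thick spacer, then the glass blank, then the thin retaining ring, each lying flat and fully down on the one below and let go before the next. Lower the glass gently, never dropping it or pressing it hard onto anything. Leave the big nut and the bolts, can and jar around the parts where they are.

Things in the scene. Friction and masses are not known exactly. Their poses are not given: they have to be found in the camera images.
- nest: sloping aluminium seat plate of the fixed jig, 116 mm along the slope (x), 104 mm wide (y), leaning 0.56 rad (32 deg) from level, facing roughly to the robot. Origin: on its upper surface, about 72 mm above the bench, where the stack's axis is when resting on the two lower pins. x points up the slope, y level across it, z squarely out of the plate: the stack is built along +z
- pins (a point): point on the plate midway between its four fixed steel pins, 4.5 mm up the slope from the nest's origin (axes as the nest's). Pins: 12 mm thick, 50 mm tall, tapered over the top 8 mm, at x = +-32.1 mm, y = +-23.1 mm from here. A 60 mm disc centred here has 4.5 mm of play each way along x and 4 along y. The sides (+-y) between the pins are open for fingers
- overhang_end (a point): middle of the lower front edge of the jig's fixed clamp arm, about 157 mm straight above (4 mm nearer the robot than) the nest's origin. The arm, 36 mm wide and 28 mm thick, overhangs the upper half of the plate level, running back from here to a 44 mm wide mast, 82 to 110 mm behind this point, 265 mm tall from the bench. Approach the nest along its own z axis to keep below and in front of it
- spacer_center (a point): the spacer: the thick steel ring, 60 mm outside diameter, 32 mm bore, 22 mm high, about 0.34 kg. Starts lying flat on one of four black rubber pads (85 mm square, 3 mm thick), its centre within 5 mm of the pad's. Point: its centre, half-way up; z axis along its axis of symmetry
- glass_center (a point): the sight-glass blank: a solid disc of glass, 60 mm in diameter, 14 mm thick, bevelled 2 mm at its edges, about 0.11 kg. Starts lying flat on one of four black rubber pads (85 mm square, 3 mm thick), its centre within 5 mm of the pad's. Point: its centre, half-way up; z axis along its axis of symmetry
- ring_center (a point): the retaining ring: the thin steel ring, 60 mm outside diameter, 46 mm bore, 10 mm high, about 0.10 kg. Starts lying flat on one of four black rubber pads (85 mm square, 3 mm thick), its centre within 5 mm of the pad's. Point: its centre, half-way up; z axis along its axis of symmetry
- nut_center (a point): a large dark hex nut, 52 mm across corners, 24 mm high, lying on the fourth pad; not wanted for the stack. Point: its centre
- bolt0_center (a point): a steel hex bolt with nut lying beside a pad, 100 mm long along its own y axis, 27 mm wide and high; its middle line lies 62 to 68 mm from that pad's centre. Point: its centre
- bolt1_center (a point): a steel hex bolt with nut lying beside a pad, 100 mm long along its own y axis, 27 mm wide and high; its middle line lies 62 to 68 mm from that pad's centre. Point: its centre
- can0_center (a point): a grey can standing upright beside a pad, 52 mm in diameter, 120 mm tall, its axis 92 to 100 mm from that pad's centre. Point: its centre, half-way up
- can1_center (a point): a white jar with a dark lid standing upright beside a pad, 52 mm in diameter, 100 mm tall, its axis 92 to 100 mm from that pad's centre. Point: its centre, half-way up
There are look-alikes about, which are no part of the job. What is shaped like the part that bears ring_center but orange or turquoise is not meant.

How it is judged:
On the way, in this order (a step that is already met when the one before it is completed fails the run):
1. the spacer is let go flat on the jig's sloping plate between the pins, the glass not yet there (x of spacer_center in the frame of nest between -0.005 and 0.014 m and y of spacer_center in the frame of nest between -0.007 and 0.007 m and z of spacer_center in the frame of nest between 0.008 and 0.014 m and angle between the z axis of spacer_center and the z axis of nest, either way round below 0.09 rad and distance between glass_center and nest above 0.09 m and contact force between spacer and the fingers below 0.1 N), for 0.2 s.
2. then the glass is let go flat on the spacer, the ring not yet there (x of glass_center in the frame of nest between -0.005 and 0.014 m and y of glass_center in the frame of nest between -0.007 and 0.007 m and z of glass_center in the frame of nest between 0.026 and 0.032 m and angle between the z axis of glass_center and the z axis of nest, either way round below 0.09 rad and distance between ring_center and nest above 0.09 m and contact force between glass and the fingers below 0.1 N), for 0.2 s.
3. then the retaining ring is let go flat on the glass (x of ring_center in the frame of nest between -0.005 and 0.014 m and y of ring_center in the frame of nest between -0.007 and 0.007 m and z of ring_center in the frame of nest between 0.038 and 0.044 m and angle between the z axis of ring_center and the z axis of nest, either way round below 0.09 rad and contact force between ring and the fingers below 0.1 N), for 0.2 s.
At the end, for the whole second after the job is handed in: Spacer, glass and retaining ring lie in that order on the jig's plate between the pins, let go: each centre within -5 to +14 mm along the slope and 7 mm across of the nest's origin, its height above the plate within 3 mm of 11, 29 and 41 mm, its axis within 0.09 rad of the plate's (all of step 3 and x of spacer_center in the frame of nest between -0.005 and 0.014 m and y of spacer_center in the frame of nest between -0.007 and 0.007 m and z of spacer_center in the frame of nest between 0.008 and 0.014 m and angle between the z axis of each of spacer_center, glass_center and the z axis of nest, either way round below 0.09 rad and x of glass_center in the frame of nest between -0.005 and 0.014 m and y of glass_center in the frame of nest between -0.007 and 0.007 m and z of glass_center in the frame of nest between 0.026 and 0.032 m and contact force between each of spacer, glass and the fingers below 0.1 N); the robot touches nothing.
It fails at once if the glass is let go more than 13 mm above its seat in the jig (distance between glass_center and nest below 0.14 m and z of glass_center in the frame of nest above 0.042 m and contact force between glass and the fingers below 0.1 N).
It fails at once if the nut, a bolt, the can or the jar is shifted more than 25 mm or knocked over (distance of any of nut_center, bolt0_center, bolt1_center, can0_center, can1_center from where it was at the start of the episode above 0.025 m).
It fails at once if the glass is dropped or pressed hard (over 40 N) onto the spacer, the jig or the bench (contact force between glass and spacer above 40 N or contact force between glass and jig above 40 N or contact force between glass and table above 40 N).
It also fails if it takes over 72 s, if anything falls off the work surface, if the arm or the gripper's body presses on something with over 40 N, if the wrist force passes 120 N, or if a joint passes its speed limit or range.

ROBOT

A 6-joint arm with a two-finger parallel gripper is mounted at the origin on the work surface. World frame = base frame: x ahead of the robot, y to its left, z up, the work surface at z = 0. Lengths are in m, angles in rad, forces in N, time in s.
With the tool pointing down it reaches from about 0.4 to 0.825 m from the base axis. Payload 7 kg.
Tool frame: the origin (TCP) lies midway between the tips of the shut fingers; the grasp point (between the pads) lies 19 mm behind it; z points along the fingers, x is the direction in which the jaws open and shut, and the axes are right-handed (so a half turn about z gives the same grasp; the last joint's range is limited). The gripper opens to 88 mm and grips with 3 to 60 N. Pads are 19 mm wide; open, the fingers measure 130 mm over their backs; the gripper's body (78 mm by 193 mm) begins 47 mm behind the grasp point.
Start: joints at [-0.854, 0.359, 0.012, 0, -1.224, -0.288], TCP at [0.281, -0.614, 0.227] pointing down, gripper open.
Joint ranges: [-3.07, 3.07], [-1.43, 2.12], [-1.02, 1.25], [-3.03, 1.67], [-3.05, -0], [-3.03, 3.03]. Speed limits (rad/s): [2.39, 2.39, 3.01, 3.14, 3.14, 3.14].

INTERFACE

Orientations are given as [roll, pitch, yaw] about the fixed x, y, z axes, in that order (R = Rz(yaw) Ry(pitch) Rx(roll)).
In Python, from station import arm, grab_frame, camera_params gives the robot as it stands.
- The arm moves only by the shell command python3 -m handwheel 'ROWS' [FORCE]. ROWS is JSON, a list that holds one entry, the list of rows, each a list of 5 numbers: the finger opening in m, from 0 to 0.0876, then the shift along the tool's x, y, z in m, then the turn about the tool's z in degrees. A call has 1 to 20 rows; each row is the pose to reach, as a shift and turn from the pose measured when the call began, along the tool's axes at that moment; what a row does not reach only later rows make up. A row lasts 1/12 s, in which the tool goes at most 41.7 mm and 7.16 degrees, less where a joint would pass 70% of its speed; a pose out of reach is approached as far as the arm can. A call with a gripper value outside its range is refused whole. The fingers move at their own pace and stop on an object; FORCE is the grip in N (left out, the last holds). Time passes only in rows, so rows that repeat a pose let the fingers close. It gives the time, the measured TCP pose, the force and the opening at its end, in the units of the state.
- arm.get_state(): the state, without advancing time (a new reading comes with each control period).
- grab_frame(name): name is "side" or "top" or "wrist"; returns the picture (480x640x3 uint8, blue, green, red); there is no depth.
- camera_params(name): a dict with "intrinsics" (3x3 intrinsics, pixels), "R" (3x3) and "t" (3): a world point X has camera coordinates R X + t; the wrist camera has in their place "tool_from_camera" (4x4, takes a point from camera to tool coordinates, whose origin is the TCP and whose axes are the tool frame's). Camera axes: x right, y down, z forward; pixel columns grow to the right and rows downward; lengths in m; the calibration is good to about 2 mm. A picture is of the moment at which its call begins: read the wrist's pose just before it. camera_params takes no time and is no camera call.
- arm.job_done(): hands the job in, once; it reports no verdict.
The state is a dict: "t": time; "q": joint angles; "qd": joint speeds; "joint_efforts": joint torques, N m; "eef_pos": TCP position; "ee_rot": TCP orientation; "force": force on the tool from outside, world axes, zero at the start; "moment": the same for the moment, N m; "width": finger opening in m.
Only numpy, scipy, OpenCV 4.12 (cv2) and the standard library are available. Lean on these libraries where they do the work, as an engineer would, in place of code of your own. Each camera call takes 0.05 s, during which the arm holds its last target.

## Working session

There is one attempt and no reset: what is moved stays moved. The work goes in short steps, Python scripts to look and compute and a shell command to move; the robot and the scene stay as the last step left them, time stands still between calls to the robot, and variables do not carry over. Pictures are saved under pics/ and viewed, and the job is handed in when it is done.

```bash
ls -la; mkdir -p pics; python3 - <<'E'
from station import arm, grab_frame, camera_params
import cv2
s=arm.get_state(); print(s)
for n in("side","top","wrist"):
    cv2.imwrite(f"pics/{n}0.png",grab_frame(n)); print(n,camera_params(n))
E
python3 -m handwheel --help | head -30
```

```text
total 12
drwxr-xr-x  3 agent agent 4096 Dec  7 05:48 .
drwxr-xr-x 23 root  root  4096 Dec  7 05:48 ..
drwxr-xr-x  2 agent agent 4096 Dec  7 05:48 pics
{'t': 0.0, 'q': array([-8.53861215e-01,  3.59397499e-01,  1.10489953e-02, -3.48855656e-04,
       -1.22407485e+00, -2.88027039e-01]), 'qd': array([-5.20550338e-05, -5.45741420e-04,  9.50414431e-04, -2.69373655e-04,
        8.40768984e-05, -1.40193919e-03]), 'joint_efforts': array([ 2.41201858e-03, -5.82713914e+01,  2.93052810e+01,  6.99740499e+00,
        6.75927935e-03, -1.61017288e-04]), 'eef_pos': array([ 0.2804462 , -0.61344797,  0.22561175]), 'ee_rot': array([-3.14144487e+00, -1.65316246e-03,  1.99958546e+00]), 'force': array([ 0.72756783, -0.33195509,  0.27100535]), 'moment': array([ 0.00318431,  0.00014114, -0.02047026]), 'width': 0.08782959942300292}
side {'intrinsics': array([[546.22547401,   0.        , 316.34396128],
       [  0.        , 546.22547401, 244.07135657],
       [  0.        ,   0.        ,   1.        ]]), 'R': array([[-0.99928248, -0.03179249, -0.02058558],
       [-0.0042543 ,  0.63428932, -0.77308406],
      
[... 349 characters left out ...]
3877, -0.17186677],
       [ 0.1725587 , -0.03184402, -0.98448436]]), 't': array([-0.03022709,  0.54049861,  1.09196816])}
wrist {'intrinsics': array([[377.49598748,   0.        , 316.7061477 ],
       [  0.        , 377.49598748, 236.81721179],
       [  0.        ,   0.        ,   1.        ]]), 'tool_from_camera': array([[ 9.99999973e-01, -1.06809042e-04,  2.05508505e-04,
         6.83458146e-04],
       [ 5.07502762e-05,  9.66801986e-01,  2.55526746e-01,
        -6.87403367e-02],
       [-2.25978597e-04, -2.55526728e-01,  9.66801965e-01,
        -1.58448743e-01],
       [ 0.00000000e+00,  0.00000000e+00,  0.00000000e+00,
         1.00000000e+00]])}invalid input: not JSON, or not a number
```

View pics/side0.png

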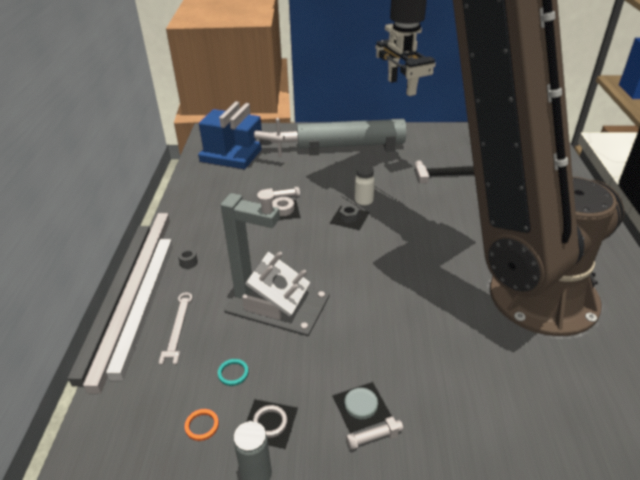

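View pics/top0.png

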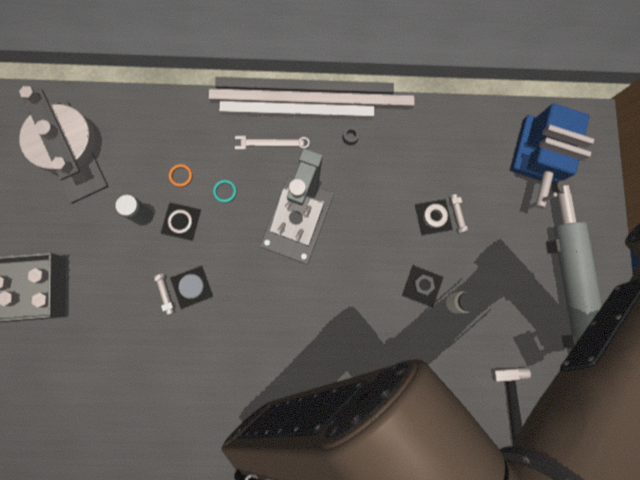

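View pics/wrist0.png

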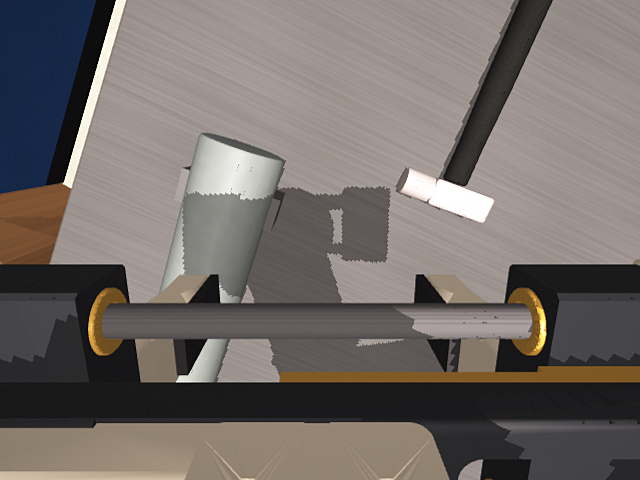

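```bash
cat > h.py <<'E'
import numpy as np, cv2
from scipy.spatial.transform import Rotation as Ro
from station import arm, grab_frame, camera_params
def pose():
    s=arm.get_state(); return np.array(s['eef_pos']),Ro.from_euler('xyz',s['ee_rot']).as_matrix(),s
def ray(name,uv,T=None):
    c=camera_params(name); d=np.linalg.inv(c['intrinsics'])@np.array([uv[0],uv[1],1.])
    if name=='wrist':
        p,R=T; M=c['tool_from_camera']; return p+R@M[:3,3],R@M[:3,:3]@d
    return -c['R'].T@c['t'],c['R'].T@d
def onz(name,uv,z,T=None):
    o,d=ray(name,uv,T); return o+d*(z-o[2])/d[2]
def proj(name,X,T=None):
    c=camera_params(name); X=np.asarray(X,float)
    if name=='wrist':
        p,R=T; M=c['tool_from_camera']; x=M[:3,:3].T@(R.T@(X-p)-M[:3,3])
    else: x=c['R']@X+c['t']
    u=c['intrinsics']@x; return u[:2]/u[2]
def tri(rs):
    A=0;b=0
    for o,d in rs:
        d=d/np.linalg.norm(d); P=np.eye(3)-np.outer(d,d); A=A+P; b=b+P@o
    return np.linalg.solve(A,b)
E
python3 - <<'E'
import cv2
im=cv2.imread('pics/top0.png')
cv2.imwrite('pics/top0_jig.png',cv2.resize(im[140:270,250:350],None,fx=6,fy=6,interpolation=3)[:600])
a=cv2.resize(im[160:320,110:240],None,fx=3.7,fy=3.7,interpolation=3);cv2.imwrite('pics/top0_L.png',a)
a=cv2.resize(im[180:320,390:480],None,fx=4,fy=4,interpolation=3);cv2.imwrite('pics/top0_R.png',a)
im=cv2.imread('pics/side0.png')
cv2.imwrite('pics/side0_jig.png',cv2.resize(im[185:340,215:335],None,fx=3.8,fy=3.8,interpolation=3))
E
```

```text
(no output)
```

View pics/top0_jig.png

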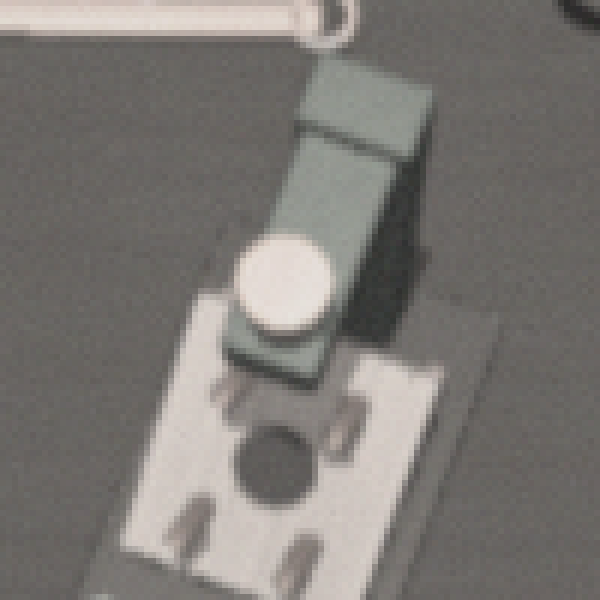

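View pics/side0_jig.png

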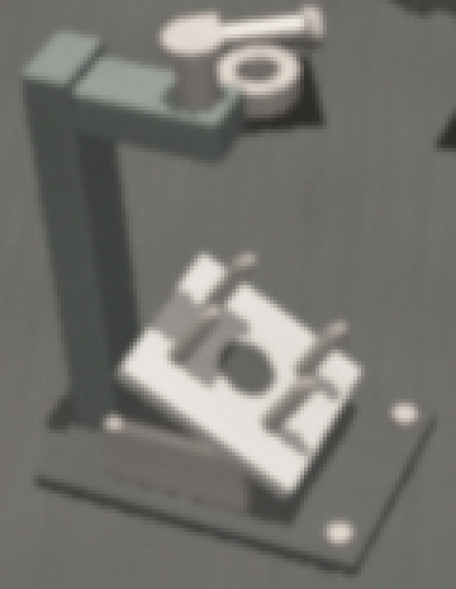

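View pics/top0_L.png

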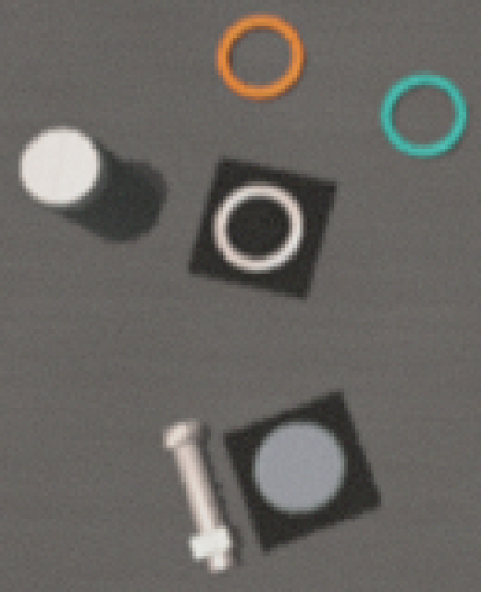

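View pics/top0_R.png

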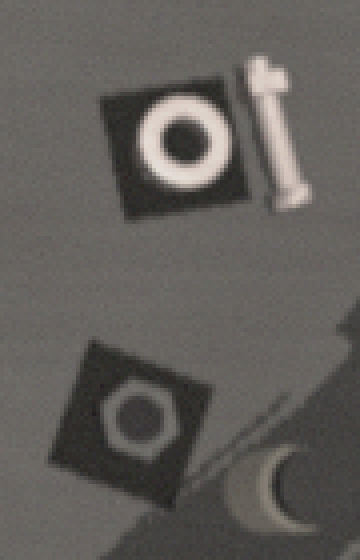

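```bash
python3 - <<'E'
from h import *
im=cv2.imread('pics/top0.png'); g=im.min(2)
def blob(name,r,z,thr,inv=False,src=g,cam='top'):
    y0,y1,x0,x1=r; m=(src[y0:y1,x0:x1]>thr).astype('uint8')
    cs,_=cv2.findContours(m,cv2.RETR_EXTERNAL,cv2.CHAIN_APPROX_NONE); c=max(cs,key=cv2.contourArea)
    (cx,cy),(a,b),_=cv2.fitEllipse(c); uv=(cx+x0,cy+y0); p=onz(cam,uv,z)
    q=onz(cam,(uv[0]+a/2,uv[1]),z); print(name,np.round(uv,1),'axes',round(a,1),round(b,1),p.round(4),'diam',round(2*np.linalg.norm(q-p),4), 'reach',round(np.hypot(*p[:2]),3))
blob('spacer',(195,235,422,448),.025,130)
blob('ring',(205,238,165,197),.013,130)
blob('glass',(268,305,174,210),.017,110)
for n,uv in dict(can=(126,205)).items(): print(n,onz('top',uv,.12))
print('jar lid(side)',onz('side',(364,175),.1))
print('nut',onz('top',(425,285),.027))
for n,uvs in dict(b0=((159,277),(169,310)),b1=((456,197),(464,230))).items(): print(n,[onz('top',u,.014).round(3) for u in uvs])
h=tri([ray('top',(296,217.8)),ray('side',(279.7,281.6))]); print('hole',h,proj('top',h),proj('side',h))
# pin roots / tips
T=lambda u,v:(250+u/6,140+v/6); S=lambda u,v:(215+u/3.8,185+v/3.8)
# plate corners: lower-left, upper-left, upper-right
P={}
for n,a,b in (('lowL(+y)',(120,548),(362,370)),('upL(+y)',(200,290),(205,255)),('upR',(443,368),(122,368))):
    pass
E
```

```text
spacer [435.8 214.9] axes 21.5 22.6 [ 0.6102 -0.3263  0.025 ] diam 0.0559 reach 0.692
ring [179.4 221. ] axes 22.1 23.0 [0.5805 0.3297 0.013 ] diam 0.0558 reach 0.668
glass [190.3 285.9] axes 22.3 23.5 [0.4163 0.2908 0.017 ] diam 0.0549 reach 0.508
can [0.59326554 0.42578609 0.12      ]
jar lid(side) [ 0.39003725 -0.34617908  0.1       ]
nut [ 0.42934913 -0.29353494  0.027     ]
b0 [array([0.437, 0.37 , 0.014]), array([0.356, 0.34 , 0.014])]
b1 [array([ 0.662, -0.385,  0.014]), array([ 0.575, -0.402,  0.014])]
hole [0.58349757 0.032673   0.06988439] [295.98969186 217.92476719] [279.56037996 281.57123863]
```

```bash
python3 -m handwheel '[[[0.087,0.01,0.04,-0.01,7],[0.087,0.02,0.08,-0.02,14],[0.087,0.02,0.11,-0.02,21],[0.087,0.03,0.14,-0.02,28],[0.087,0.03,0.17,-0.02,35],[0.087,0.03,0.2,-0.02,42],[0.087,0.04,0.23,-0.02,49],[0.087,0.04,0.26,-0.02,56],[0.087,0.05,0.29,-0.02,63],[0.087,0.05,0.32,-0.02,70],[0.087,0.06,0.35,-0.02,77],[0.087,0.065,0.37,-0.02,84],[0.087,0.065,0.39,-0.02,91],[0.087,0.065,0.4,-0.02,98],[0.087,0.065,0.406,-0.02,104],[0.087,0.065,0.406,-0.02,104]]]'
python3 - <<'E'
from h import *
p,R,s=pose(); print(s['q'],s['t'],s['ee_rot']); cv2.imwrite('pics/w1.png',grab_frame('wrist')); np.savez('w1.npz',p=p,R=R)
E
```

```text
t: 1.48
eef_pos: [0.6238, -0.3847, 0.2448]
ee_rot: [-3.14, 0.001, 0.181]
force: [0.3, -1.2, -1.1]
width: 0.0872
[-2.88395010e-01  4.46895950e-01  1.88971351e-01 -1.19171110e-03
 -1.31497498e+00 -2.67196991e+00] 1.4833 [-3.13961320e+00  1.35423746e-03  1.80926316e-01]
```

View pics/w1.png

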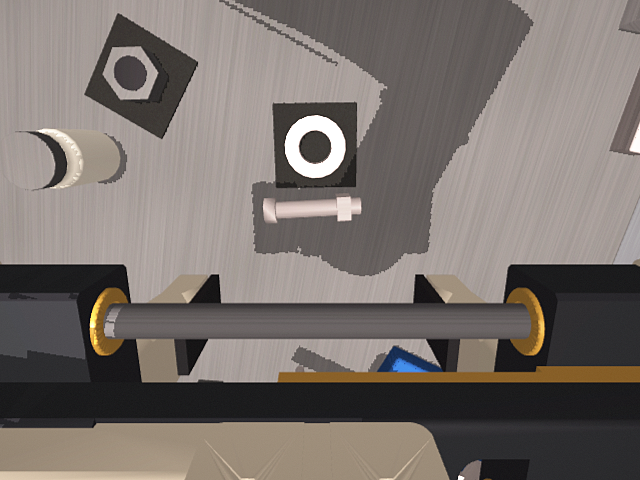

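```bash
python3 -m handwheel '[[[0.087,0.03,0.02,0,0],[0.087,0.06,0.035,0,0],[0.087,0.09,0.05,0,0],[0.087,0.12,0.07,0,0],[0.087,0.15,0.085,0,0],[0.087,0.17,0.1,0,0],[0.087,0.17,0.1,0,0]]]'
python3 - <<'E'
from h import *
p,R,s=pose(); print(s['q'],s['t'],s['ee_rot'],R[:,2])
im=cv2.imread('pics/w1.png');d=np.load('w1.npz'); m=(im.min(2)[90:190,270:362]>225).astype('uint8')
cs,_=cv2.findContours(m,0,1); c=max(cs,key=cv2.contourArea); e=cv2.fitEllipse(c); print(e)
uv=(e[0][0]+270,e[0][1]+90); P=onz('wrist',uv,.025,(d['p'],d['R'])); q=onz('wrist',(uv[0]+e[1][0]/2,uv[1]),.025,(d['p'],d['R'])); print(P,2*np.linalg.norm(P-q))
for u in ((263,211),(361,206),(70,158)): print(onz('wrist',u,.014,(d['p'],d['R'])))
E
```

```text
t: 2.12
eef_pos: [0.8105, -0.4533, 0.237]
ee_rot: [-3.136, 0.007, 0.191]
force: [0.8, 0.5, -3.0]
width: 0.0872
[-3.02488780e-01  8.42079611e-01  8.76333950e-01 -1.45134484e-03
 -1.61407314e+00 -2.64837326e+00] 2.1167 [-3.13604313  0.00726027  0.19080701] [-0.0081808   0.00407189 -0.99995825]
((44.55581283569336, 56.12266159057617), (59.32588577270508, 61.27089309692383), 179.10159301757812)
[ 0.61006026 -0.32498884  0.025     ] 0.05782771987155907
[ 0.56869403 -0.39997671  0.014     ]
[ 0.66856192 -0.37630293  0.014     ]
[ 0.36872421 -0.38123432  0.014     ]
```

```bash
python3 - <<'E'
from h import *
for u in ((320,70),(320,85),(320,60)): print(onz('top',u,0))
E
python3 -m handwheel '[[[0.087,0.01,0.01,-0.03,0],[0.087,0.02,0.02,-0.06,0],[0.087,0.03,0.02,-0.09,0],[0.087,0.04,0.03,-0.12,0],[0.087,0.05,0.03,-0.15,0],[0.087,0.05,0.03,-0.18,0],[0.087,0.05,0.03,-0.18,0]]]'
python3 - <<'E'
from h import *
p,R,s=pose(); print(s['q'],s['t'],s['ee_rot'],R[:,2])
E
```

```text
[ 1.01822971 -0.02207641  0.        ]
[ 9.73573178e-01 -2.28001459e-02 -2.22044605e-16]
[ 1.04830434 -0.021589    0.        ]
t: 2.7
eef_pos: [0.8124, -0.445, 0.3776]
ee_rot: [3.117, -0.024, 0.192]
force: [-0.8, -0.3, 1.4]
width: 0.0869
[-0.28820502  0.8766696   1.25153704  0.01119287 -1.91295065 -2.65762673] 2.7 [ 3.11713628 -0.02412451  0.19212801] [ 0.02834068 -0.01939928 -0.99941006]
```

```bash
python3 -m handwheel '[[[0.087,0.03,0.02,-0.03,0],[0.087,0.06,0.04,-0.06,0],[0.087,0.09,0.05,-0.1,0],[0.087,0.1,0.06,-0.15,0],[0.087,0.1,0.06,-0.15,0]]]'
python3 - <<'E'
from h import *
p,R,s=pose(); print(s['q'],s['t'],s['ee_rot'],R[:,2])
E
```

```text
t: 3.12
eef_pos: [0.8089, -0.4284, 0.4169]
ee_rot: [3.092, -0.049, 0.194]
force: [0.1, -0.3, 0.2]
width: 0.0871
[-0.26621951  0.83476103  1.25003679  0.02461282 -1.91987612 -2.67371034] 3.1167 [ 3.09153818 -0.04898681  0.19370473] [ 0.05762249 -0.03968367 -0.99754942]
```

```bash
python3 -m handwheel '[[[0.087,0.86,0.51,0.07,0],[0.087,0.86,0.51,0.07,0],[0.087,0.86,0.51,0.07,0],[0.087,0.86,0.51,0.07,0],[0.087,0.86,0.51,0.07,0],[0.087,0.86,0.51,0.07,0],[0.087,0.86,0.51,0.07,0],[0.087,0.86,0.51,0.07,0]]]'
python3 - <<'E'
from h import *
p,R,s=pose(); print(s['q'],s['t'],s['ee_rot'],R[:,2])
E
```

```text
t: 3.78
eef_pos: [0.9013, -0.4356, 0.2941]
ee_rot: [3.066, -0.076, 0.195]
force: [-0.1, -0.2, -0.3]
width: 0.0871
[-0.24363814  0.97431058  1.25069793  0.03661416 -1.74639541 -2.69717845] 3.7833 [ 3.0662018  -0.07587779  0.19542344] [ 0.08877654 -0.05920765 -0.99429029]
```

```bash
python3 - <<'E'
from h import *
im=cv2.imread('pics/top0.png')
cv2.imwrite('pics/tj.png',cv2.resize(im[175:255,265:345],None,fx=7,fy=7,interpolation=2))
im=cv2.imread('pics/side0.png')
cv2.imwrite('pics/sj.png',cv2.resize(im[245:325,240:320],None,fx=7,fy=7,interpolation=2))
E
```

```text
(no output)
```

View pics/tj.png

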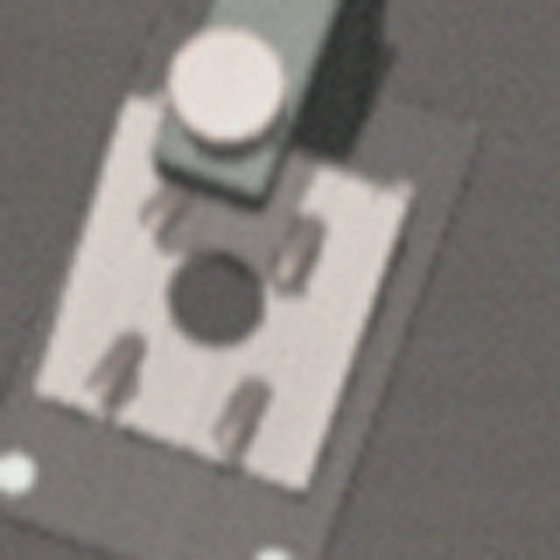

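View pics/sj.png

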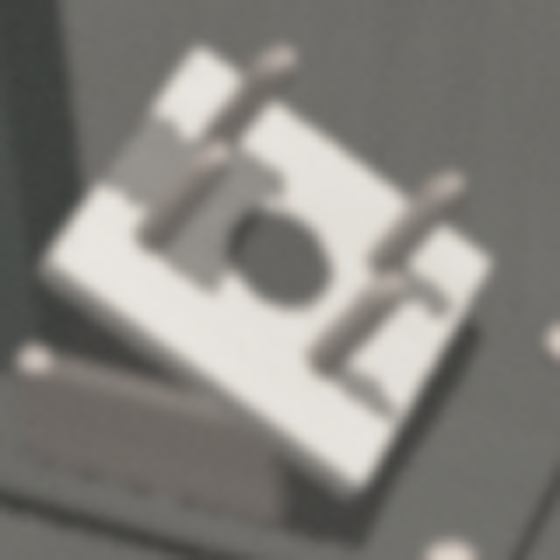

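```bash
python3 - <<'E'
from h import *
T=[(130,97),(412,187),(305,490),(38,388),(216,299)];S=[(45,257),(200,47),(492,262),(353,483),(281,258)]
P=[]
for t,s in zip(T,S):
    u=(265+t[0]/7-.43,175+t[1]/7-.43);v=(240+s[0]/7-.43,245+s[1]/7-.43)
    X=tri([ray('top',u),ray('side',v)]);P.append(X);print(X.round(4),(proj('top',X)-u).round(1),(proj('side',X)-v).round(1))
P=np.array(P);a,b,c,d,h=P
x1=(a-d);x2=(b-c);y1=a-b;y2=d-c
print([np.linalg.norm(v).round(4) for v in(x1,x2,y1,y2)])
X=x1+x2;Y=y1+y2;print('x head',np.degrees(np.arctan2(X[1],X[0])),'y head',np.degrees(np.arctan2(Y[1],Y[0])),'lean',np.arctan2(X[2],np.hypot(*X[:2])),'ytilt',Y[2]/np.linalg.norm(Y))
print('mid',P[:4].mean(0),'hole',h)
# arm edges top face z=.257
for A,B in (((227,335),(302,130)),((330,350),(400,165))):
    p=onz('top',(250+A[0]/6,140+A[1]/6),.257);q=onz('top',(250+B[0]/6,140+B[1]/6),.257);v=q-p;print('arm',p.round(3),q.round(3),np.degrees(np.arctan2(v[1],v[0])))
E
```

```text
[0.6486 0.0649 0.1004] [ 0. -0.] [0. 0.]
[ 0.6156 -0.0322  0.1012] [-0.1  1.4] [-1.5 -0.4]
[0.5217 0.0013 0.0399] [-0.1  0.5] [-0.6 -0.1]
[0.5579 0.0972 0.0391] [ 0.  -0.1] [0.1 0. ]
[0.5838 0.0341 0.0719] [-0.   0.3] [-0.4 -0.1]
[np.float64(0.1141), np.float64(0.117), np.float64(0.1026), np.float64(0.1025)]
x head -19.60537862877395 y head 70.26449031307784 lean 0.5593041258676621 ytilt -0.007644630713165687
mid [0.58595121 0.03278379 0.070138  ] hole [0.58375711 0.03410573 0.07189226]
arm [0.589 0.048 0.257] [0.662 0.024 0.257] -17.893338110687708
arm [0.584 0.013 0.257] [ 0.651 -0.01   0.257] -18.876810659604143
```

```bash
cat >> h.py <<'E'
psi=np.radians(-19.6);L=.56
NX=np.array([np.cos(psi)*np.cos(L),np.sin(psi)*np.cos(L),np.sin(L)])
NY=np.array([-np.sin(psi),np.cos(psi),0]);NZ=np.cross(NX,NY)
PM=np.array([.58595,.03278,.07014]) # plate middle by corners
def onpl(name,uv,h,T=None):
    o,d=ray(name,uv,T); t=(h-(o-PM)@NZ)/(d@NZ); X=o+d*t; return np.array([(X-PM)@NX,(X-PM)@NY])*1000
E
python3 - <<'E'
from h import *
print(NZ)
for n,s in dict(uR=(285,52),uL=(215,152),lR=(450,182),lL=(385,283)).items():
    print(n,onpl('side',(240+s[0]/7-.43,245+s[1]/7-.43),.049).round(1))
print('hole side',onpl('side',(240+281/7-.43,245+258/7-.43),0),'top',onpl('top',(265+216/7-.43,175+299/7-.43),0))
for n,t in dict(uR=(292,290),lL=(110,405),lR=(232,455),uL=(172,240)).items():
    print('toproot?',n,onpl('top',(265+t[0]/7-.43,175+t[1]/7-.43),0).round(1),onpl('top',(265+t[0]/7-.43,175+t[1]/7-.43),.05).round(1))
for n,t in dict(uR=(310,225),lL=(130,340),lR=(258,388)).items():
    print('toptip?',n,onpl('top',(265+t[0]/7-.43,175+t[1]/7-.43),.0).round(1),onpl('top',(265+t[0]/7-.43,175+t[1]/7-.43),.05).round(1))
E
```

```text
[-0.50040792  0.17818724  0.84725511]
uR [ 35.2 -27.3]
uL [35.7 21.5]
lR [-28.4 -24.5]
lL [-27.4  23.6]
hole side [-2.26874629 -2.34854707] top [-1.38780621  0.97763996]
toproot? uR [ 11.7 -23.1] [ 30.  -26.6]
toproot? lL [-53.3  24.7] [-31.9  19. ]
toproot? lR [-54.8 -22.2] [-33.3 -25.7]
toproot? uL [13.4 22.1] [31.6 16.5]
toptip? uR [ 36.4 -21.6] [ 53.5 -25.2]
toptip? lL [-27.3  25.2] [-7.1 19.4]
toptip? lR [-27.2 -23.1] [ -7.1 -26.6]
```

```bash
cat >> h.py <<'E'
def tl(dw):
    p,R,s=pose(); return (R.T@np.array(dw)).round(3)
def tilt():
    p,R,s=pose(); z=R[:,2]; print('t',round(s['t'],2),'p',p.round(4),'q',s['q'].round(3),'tilt',round(float(np.hypot(z[0],z[1])),4),'head',round(float(np.degrees(np.arctan2(z[1],z[0]))),1),'yaw',round(float(np.degrees(np.arctan2(R[1,0],R[0,0]))),1),'F',s['force'].round(1),'w',round(s['width'],4))
E
python3 -c "
from h import *
tilt();print(tl([-.72,.36,.03]),tl([-.92,.40,.03]))"
```

```text
t 3.78 p [ 0.9013 -0.4356  0.2941] q [-0.244  0.974  1.251  0.037 -1.746 -2.697] tilt 0.1067 head -33.7 yaw 11.2 F [-0.1 -0.2 -0.3] w 0.0871
[-0.632 -0.486 -0.115] [-0.82  -0.562 -0.135]
```

```bash
python3 -m handwheel '[[[0.087,-0.63,-0.49,-0.115,0],[0.087,-0.63,-0.49,-0.115,0],[0.087,-0.63,-0.49,-0.115,0],[0.087,-0.63,-0.49,-0.115,0],[0.087,-0.63,-0.49,-0.115,0],[0.087,-0.63,-0.49,-0.115,0],[0.087,-0.63,-0.49,-0.115,0],[0.087,-0.63,-0.49,-0.115,0],[0.087,-0.63,-0.49,-0.115,0],[0.087,-0.63,-0.49,-0.115,0],[0.087,-0.63,-0.49,-0.115,0],[0.087,-0.63,-0.49,-0.115,0],[0.087,-0.63,-0.49,-0.115,0],[0.087,-0.63,-0.49,-0.115,0],[0.087,-0.63,-0.49,-0.115,0],[0.087,-0.63,-0.49,-0.115,0]]]'
python3 -c "
from h import *
tilt();print(tl([-.2,.1,0]))"
```

```text
t: 5.12
eef_pos: [0.341, -0.1786, 0.3198]
ee_rot: [3.088, -0.08, 0.213]
force: [0.6, 0.6, 0.8]
width: 0.087
t 5.12 p [ 0.341  -0.1786  0.3198] q [ 0.088 -0.278 -0.473  0.045 -1.29  -3.03 ] tilt 0.096 head -21.8 yaw 12.2 F [0.6 0.6 0.8] w 0.087
[-0.174 -0.139 -0.021]
```

```bash
python3 -c "
from h import *
print(tl([-.09,.045,-.14]))"

```

```text
[-0.089 -0.07   0.13 ]
```

```bash
python3 -m handwheel '[[[0.087,-0.02,-0.02,0.03,-7],[0.087,-0.04,-0.03,0.06,-14],[0.087,-0.06,-0.05,0.09,-21],[0.087,-0.09,-0.07,0.13,-28],[0.087,-0.09,-0.07,0.13,-35],[0.087,-0.09,-0.07,0.13,-42],[0.087,-0.09,-0.07,0.13,-49]]]'
python3 -c "
from h import *
tilt();print(tl([-.2,.1,0]))"
```

```text
t: 5.7
eef_pos: [0.2501, -0.1336, 0.1793]
ee_rot: [3.045, -0.013, 1.075]
force: [0.9, -0.4, 0.1]
width: 0.0867
t 5.7 p [ 0.2501 -0.1336  0.1793] q [ 0.377 -0.468 -0.898  0.075 -1.07  -2.478] tilt 0.0977 head -20.9 yaw 61.6 F [ 0.9 -0.4  0.1] w 0.0867
[-0.007 -0.222 -0.022]
```

```bash
python3 -m handwheel '[[[0.087,0,-0.04,0,-7],[0.087,0,-0.08,0,-14],[0.087,0,-0.12,-0.01,-21],[0.087,0,-0.16,-0.02,-28]]]'
python3 -c "
from h import *
tilt();print(tl([-.1,.05,0]))"
```

```text
t: 6.03
eef_pos: [0.2114, -0.0971, 0.1644]
ee_rot: [3.049, -0.001, 1.361]
force: [0.6, 1.0, -0.7]
width: 0.087
t 6.03 p [ 0.2114 -0.0971  0.1644] q [ 0.821 -0.718 -0.994  0.083 -1.247 -2.626] tilt 0.0927 head -11.2 yaw 78.0 F [ 0.6  1.  -0.7] w 0.087
[ 0.028 -0.108 -0.01 ]
```

```bash
cat > kin.py <<'E'
import numpy as np
from scipy.optimize import least_squares
from scipy.spatial.transform import Rotation as Ro
D=[([-.8539,.3594,.01105,-.0003,-1.2241,-.2880],[.2804,-.6134,.2256],[-3.14144,-.00165,1.99959]),
([-.2884,.4469,.18897,-.0012,-1.31497,-2.67197],[.6238,-.3847,.2448],[-3.13961,.00135,.18093]),
([-.30249,.84208,.87633,-.00145,-1.61407,-2.64837],[.8105,-.4533,.2370],[-3.13604,.00726,.19081]),
([-.28820502,.8766696,1.25153704,.01119287,-1.91295065,-2.65762673],[.8124,-.445,.3776],[3.11713628,-.02412451,.19212801]),
([-.26621951,.83476103,1.25003679,.02461282,-1.91987612,-2.67371034],[.8089,-.4284,.4169],[3.09153818,-.04898681,.19370473]),
([-.24363814,.97431058,1.25069793,.03661416,-1.74639541,-2.69717845],[.9013,-.4356,.2941],[3.0662018,-.07587779,.19542344]),
([.088,-.278,-.473,.045,-1.29,-3.03],[.341,-.1786,.3198],[3.088,-.08,.213]),
([.377,-.468,-.898,.075,-1.07,-2.478],[.2501,-.1336,.1793],[3.045,-.013,1.075]),
([.821,-.718,-.994,.083,-1.247,-2.626],[.2114,-.0971,.1644],[3.049,-.001,1.361])]
def fk(q,P):
    h,a,b,e,lat,L,c0,y6,s4,lw=P
    R1=Ro.from_euler('z',q[0]); 
    phi=q[2]-q[1]   # forearm pitch above horizontal
    el=np.array([c0+a*np.sin(q[1]),0,h+a*np.cos(q[1])])
    Rf=Ro.from_euler('y',-phi)        # forearm x along
    R4=Rf*Ro.from_euler('x',s4*q[3])
    wr=el+Rf.apply([b,0,e])
    # lateral offset between axis 4 frame and wrist
    R5=R4*Ro.from_euler('y',-q[4])    # q5=0: tool along forearm x ; -pi/2: down
    tcp=wr+R4.apply([0,lat,0])+R5.apply([L,0,lw])
    # tool z = R5 x
    zt=R5.as_matrix()
    M=np.stack([zt[:,1],-zt[:,2]*-1,zt[:,0]],1)
    M=np.stack([zt[:,1],zt[:,2],zt[:,0]],1)
    RT=Ro.from_matrix(M)*Ro.from_euler('z',-q[5]*1.0+y6)
    return R1.apply(tcp),R1*RT
def res(P):
    r=[]
    for q,p,e in D:
        t,R=fk(q,P); r+=list(10*(t-np.array(p)))+list((R.inv()*Ro.from_euler('xyz',e)).as_rotvec())
    return np.array(r)
def fit():
    best=None
    for y in np.arange(-3,3.1,1.):
        for s in(1,-1):
            f=lambda P:res(list(P[:8])+[s]+[P[8]])
            o=least_squares(f,[.4,.45,.4,.05,-.19,.3,0,y,0])
            if best is None or o.cost<best[0]: best=(o.cost,list(o.x[:8])+[s]+[o.x[8]])
    return best
if __name__=='__main__':
    c,P=fit(); print(c,np.round(P,4)); print(np.abs(res(P)).reshape(-1,6).max(1).round(3))
E
python3 kin.py
```

```text
4.4139842357424245e-06 [ 1.9980e-01  6.0160e-01  4.6360e-01  2.0000e-04 -1.9180e-01  3.7930e-01
 -3.0000e-04  4.7123e+00 -1.0000e+00  3.0000e-04]
[0.001 0.001 0.    0.001 0.    0.001 0.001 0.001 0.001]
```

```bash
cat >> kin.py <<'E'
PP=[.2,.6015,.4636,.0,-.1918,.3793,0,4.71239,-1,0]
LO=np.array([-3.07,-1.43,-1.02,-3.03,-3.05,-3.03]);HI=np.array([3.07,2.12,1.25,1.67,0,3.03])
def ik(q0,p,R,w):
    def f(q):
        t,Q=fk(q,PP); return np.r_[t-p,w*(R.inv()*Q).as_rotvec()]
    return least_squares(f,np.clip(q0,LO+1e-6,HI-1e-6),bounds=(LO,HI),xtol=1e-12,ftol=1e-12).x
def tz(q):
    z=fk(q,PP)[1].as_matrix()[:,2]; return np.hypot(z[0],z[1]),np.degrees(np.arctan2(z[1],z[0]))
def rows(q,shift,turn,n,w,step=.0417):
    p0,R0=fk(q,PP); pt=p0+R0.apply(shift); 
    for i in range(n):
        p,R=fk(q,PP); d=pt-p; l=np.linalg.norm(d); d=d*min(1,step/max(l,1e-9))
        q=ik(q,p+d,R0*Ro.from_euler('z',np.radians(turn)),w)
    return q
E
python3 - <<'E'
from kin import *
q0=D[4][0]
for w in (.1,.2,.3,.5,.7,1):
    q=q0; 
    q=rows(q,[.86,.51,.07],0,8,w); print(w,np.round(q,3),np.round(fk(q,PP)[0],3),np.round(tz(q),4))
print('actual',D[5],tz(D[4][0]),tz(D[5][0]))
E
```

```text
0.1 [-0.227  0.988  1.25   0.204 -1.224 -2.73 ] [ 1.066 -0.514  0.385] [  0.5981 -31.6378]
0.2 [-0.233  0.967  1.25   0.116 -1.498 -2.703] [ 0.983 -0.474  0.339] [  0.3647 -31.8161]
0.3 [-0.238  0.966  1.25   0.071 -1.641 -2.698] [ 0.936 -0.452  0.315] [  0.2225 -32.2739]
0.5 [-0.242  0.969  1.25   0.042 -1.732 -2.698] [ 0.906 -0.437  0.3  ] [  0.1262 -33.1064]
0.7 [-0.243  0.97   1.25   0.034 -1.757 -2.698] [ 0.897 -0.433  0.297] [  0.0986 -33.6174]
1 [-0.244  0.971  1.25   0.029 -1.771 -2.698] [ 0.893 -0.431  0.295] [  0.084  -34.0183]
actual ([-0.24363814, 0.97431058, 1.25069793, 0.03661416, -1.74639541, -2.69717845], [0.9013, -0.4356, 0.2941], [3.0662018, -0.07587779, 0.19542344]) (np.float64(0.06996531419116907), np.float64(-34.55454679358096)) (np.float64(0.10670904521882765), np.float64(-33.700471946461555))
```

```bash
python3 - <<'E'
from kin import *
w=.62
def start(az,r,z,tilt,head,yaw=1.2,q0=[0,.5,.5,0,-1.5,-2]):
    h=np.radians(head);zt=np.array([np.sin(tilt)*np.cos(h),np.sin(tilt)*np.sin(h),-np.cos(tilt)])
    a=np.radians(az)
    # build R: tilt applied to vertical tool w/ yaw
    Rv=Ro.from_euler('xyz',[np.pi,0,yaw]); ax=np.cross([0,0,-1],zt); n=np.linalg.norm(ax)
    R=Ro.from_rotvec(ax/n*tilt)*Rv if n>1e-6 else Rv
    p=np.array([r*np.cos(a),r*np.sin(a),z]); return ik(np.array(q0),p,R,w),p
for name,ts,inn in(('outer',(0.001,.3,.5),0),('inner',(.5,.3,.1),1)):
  for t in ts:
    for z in((.2,.3,.4,.5) if not inn else (.06,.1,.15,.25,.4)):
        # find boundary
        for r in (np.arange(.8,1.3,.01) if not inn else np.arange(.7,.2,-.01)):
            q,p=start(-15,r,z,t,-20)
            if np.linalg.norm(fk(q,PP)[0]-p)>.005: break
        out=[]
        R0=fk(q,PP)[1]
        for al in range(-90,91,30):
            a=np.radians(-15+180*inn);e=np.radians(al);d=.3*np.array([np.cos(e)*np.cos(a),np.cos(e)*np.sin(a),np.sin(e)])
            q1=rows(q,R0.inv().apply(d),0,1,w); out.append(round(float(tz(q1)[0]-tz(q)[0]),3))
        print(name,t,z,'r',round(r,2),np.round(q,2),out)
E
```

```text
outer 0.001 0.2 r 1.01 [-0.07  1.07  1.25  0.   -1.75 -1.87] [0.0, 0.005, 0.019, 0.028, 0.029, 0.023, 0.011]
outer 0.001 0.3 r 0.97 [-0.06  0.96  1.25  0.   -1.85 -1.88] [0.0, 0.002, 0.017, 0.026, 0.029, 0.024, 0.013]
outer 0.001 0.4 r 0.91 [-0.05  0.85  1.25  0.   -1.96 -1.89] [0.0, 0.0, 0.013, 0.024, 0.028, 0.025, 0.015]
outer 0.001 0.5 r 0.84 [-0.03  0.74  1.25  0.   -2.08 -1.91] [0.0, 0.0, 0.01, 0.021, 0.027, 0.025, 0.017]
outer 0.3 0.2 r 1.13 [-0.06  1.1   1.25  0.09 -1.43 -1.88] [0.0, 0.006, 0.019, 0.027, 0.028, 0.022, 0.01]
outer 0.3 0.3 r 1.09 [-0.05  1.    1.25  0.09 -1.53 -1.88] [0.0, 0.003, 0.017, 0.026, 0.029, 0.024, 0.013]
outer 0.3 0.4 r 1.04 [-0.04  0.89  1.25  0.09 -1.63 -1.88] [0.0, 0.0, 0.014, 0.024, 0.028, 0.025, 0.015]
outer 0.3 0.5 r 0.97 [-0.02  0.78  1.25  0.1  -1.75 -1.89] [0.0, 0.0, 0.011, 0.022, 0.028, 0.026, 0.017]
outer 0.5 0.2 r 1.21 [-0.06  1.14  1.25  0.15 -1.2  -1.9 ] [0.0, 0.006, 0.018, 0.025, 0.025, 0.02, 0.009]
outer 0.5 0.3 r 1.18 [-0.05  1.04  1.25  0.15 -1.29 -1.9 ] [0.0, 0.004, 0.016, 0.024, 0.026, 0.021, 0.011]
outer 0.5 0.4 r 1.13 [-0.04  0.94
[... 1150 characters left out ...]
5, -0.021, -0.012, -0.0]
inner 0.3 0.4 r 0.29 [ 1.13 -0.75 -0.6   0.29 -1.68 -3.03] [-0.001, -0.013, -0.022, -0.025, -0.022, -0.012, -0.0]
inner 0.1 0.06 r 0.33 [ 0.42 -0.11 -1.02  0.11 -0.59 -2.45] [-0.019, -0.028, -0.029, -0.022, -0.009, 0.0, 0.0]
inner 0.1 0.1 r 0.29 [ 0.56 -0.31 -1.02  0.1  -0.81 -2.57] [-0.022, -0.029, -0.029, -0.019, -0.005, -0.0, -0.0]
inner 0.1 0.15 r 0.23 [ 1.06 -0.72 -1.02  0.1  -1.26 -3.03] [-0.026, -0.03, -0.031, -0.028, -0.024, -0.014, -0.0]
inner 0.1 0.25 r 0.22 [ 1.09 -0.77 -0.82  0.09 -1.52 -3.03] [-0.0, -0.014, -0.025, -0.028, -0.024, -0.014, -0.0]
inner 0.1 0.4 r 0.22 [ 1.11 -0.74 -0.49  0.09 -1.81 -3.03] [-0.0, -0.014, -0.024, -0.028, -0.024, -0.014, -0.0]
```

```bash
cat >> h.py <<'E'
def qn(): return np.array(arm.get_state()['q'])
E
cat > sim.py <<'E'
from h import *
import kin
from kin import fk,PP,rows,tz,Ro
def S(q): 
    p,R=fk(q,PP); y=R.as_matrix()[:,0]; return f"p {p.round(3)} tilt {tz(q)[0]:.3f} head {tz(q)[1]:.1f} yaw {np.degrees(np.arctan2(y[1],y[0])):.0f} q {np.round(q,2)}"
def loc(q,dw): return fk(q,PP)[1].inv().apply(dw)
W=.62
E
python3 - <<'E'
from sim import *
q=qn(); p=fk(q,PP)[0]
for tgt in ([.33,-.08,.07],[.31,-.12,.07],[.3,-.16,.08]):
    q=qn(); l=loc(q,np.array(tgt)-p); print(l.round(3)); q1=rows(q,l,-20,5,W); print(S(q1))
    for hd in (150,170,190):
      a=np.radians(hd); q2=q1
      l=loc(q1,.3*np.array([np.cos(a)*.85,np.sin(a)*.85,-.5]))
      for i in range(6): q2=rows(q2,l,0,1,W)
      print(hd,l.round(3),S(q2))
E
```

```text
[0.041 0.103 0.104]
p [ 0.33 -0.08  0.07] tilt 0.093 head -11.2 yaw 98 q [ 0.44 -0.11 -1.01  0.1  -0.6  -1.94]
150 [ 0.161 -0.213  0.127] p [0.244 0.012 0.038] tilt 0.102 head 129.1 yaw 98 q [ 0.72 -0.12 -1.02 -0.16 -0.68 -2.02]
170 [ 0.083 -0.255  0.126] p [ 0.216 -0.082  0.037] tilt 0.122 head 110.9 yaw 98 q [ 0.3  -0.13 -1.02 -0.19 -0.7  -1.58]
190 [-0.005 -0.267  0.127] p [ 0.191 -0.164  0.009] tilt 0.112 head 88.3 yaw 98 q [-0.1  -0.   -1.02 -0.21 -0.57 -1.15]
[-0.002  0.092  0.103]
p [ 0.31 -0.12  0.07] tilt 0.093 head -11.2 yaw 98 q [ 0.31 -0.13 -1.01  0.08 -0.61 -1.8 ]
150 [ 0.161 -0.213  0.127] p [ 0.223 -0.056  0.041] tilt 0.127 head 110.3 yaw 98 q [ 0.41 -0.16 -1.02 -0.2  -0.71 -1.69]
170 [ 0.083 -0.255  0.126] p [ 0.18  -0.143  0.027] tilt 0.135 head 91.4 yaw 98 q [-0.04 -0.09 -1.02 -0.22 -0.66 -1.21]
190 [-0.005 -0.267  0.127] p [ 0.151 -0.209 -0.006] tilt 0.114 head 69.6 yaw 98 q [-0.36  0.06 -1.02 -0.24 -0.51 -0.86]
[-0.043  0.091  0.093]
p [ 0.3  -0.16  0.08] tilt 0.093 head -11.2 yaw 98 q [ 0.15 -0.13 -0.97  0.05 -0.64 -1.62]
150 [ 0.161 -0.213  0.127] p [ 0.195 -0.114  0.043] tilt 0.133 head 92.4 yaw 98 q [ 0.13 -0.17 -1.02 -0.2  -0.72 -1.4 ]
170 [ 0.083 -0.255  0.126] p [ 0.145 -0.188  0.019] tilt 0.133 head 72.5 yaw 98 q [-0.3  -0.06 -1.02 -0.23 -0.62 -0.93]
190 [-0.005 -0.267  0.127] p [ 0.119 -0.242 -0.013] tilt 0.106 head 48.7 yaw 98 q [-0.54  0.09 -1.02 -0.24 -0.46 -0.67]
```

```bash
cat > unt.py <<'E'
from sim import *
import itertools
def untilt(q,azs,zs,rs,hds,els,nmax,turn=0,zmin=.04,rmin=.26,nturn=8,ctr=None,target=None):
    out=[]
    p,R=fk(q,PP)
    for az,z,r in itertools.product(azs,zs,rs):
        a=np.radians(az); t=np.array([r*np.cos(a),r*np.sin(a),z]); q1=rows(q,loc(q,t-p),turn,12,W,step=.15)
        if np.linalg.norm(fk(q1,PP)[0]-t)>.03: continue
        for hd,el in itertools.product(hds,els):
            h=np.radians(az+180+hd);e=np.radians(el)
            l=loc(q1,.3*np.array([np.cos(e)*np.cos(h),np.cos(e)*np.sin(h),np.sin(e)]))
            q2=q1
            for n in range(nmax):
                q2=rows(q2,l,0,1,W); pp,RR=fk(q2,PP)
                if pp[2]<zmin or np.hypot(*pp[:2])<rmin: break
                zz=RR.as_matrix()[:,2]
                d=np.linalg.norm(zz-(np.array([0,0,-1]) if target is None else target))
                out.append((d,n+1,az,z,r,hd,el,l.round(3),q1,q2))
    out.sort(key=lambda o:o[0]+.004*o[1]); return out
E
python3 - <<'E'
from unt import *
o=untilt(qn(),range(-30,50,10),(.07,.12),(.3,.35,),(-40,-20,0,20,40),(-45,-20,0),6,turn=-20)
for x in o[:10]: print(round(x[0],3),*x[1:8],S(x[9]))
E
```

```text
0.005 2 10 0.07 0.3 0 -45 [-0.002 -0.226  0.198] p [0.286 0.051 0.057] tilt 0.005 head -12.9 yaw 98 q [ 0.91 -0.13 -1.02  0.01 -0.68 -2.34]
0.009 2 10 0.07 0.3 20 -45 [-0.075 -0.211  0.2  ] p [0.292 0.029 0.055] tilt 0.009 head 15.4 yaw 98 q [ 0.82 -0.12 -1.02  0.01 -0.66 -2.26]
0.009 2 10 0.07 0.3 -20 -45 [ 0.07  -0.215  0.197] p [0.284 0.073 0.056] tilt 0.009 head -37.4 yaw 98 q [ 0.98 -0.12 -1.02  0.01 -0.67 -2.42]
0.006 3 0 0.07 0.3 -40 -20 [ 0.211 -0.195  0.085] p [0.259 0.082 0.079] tilt 0.006 head 6.4 yaw 98 q [ 1.1  -0.23 -1.02  0.01 -0.78 -2.54]
0.008 3 20 0.07 0.3 40 -20 [-0.219 -0.18   0.097] p [0.271 0.013 0.079] tilt 0.008 head -60.2 yaw 98 q [ 0.85 -0.23 -1.02  0.01 -0.79 -2.29]
0.009 3 10 0.12 0.3 20 -45 [-0.073 -0.215  0.196] p [0.265 0.012 0.086] tilt 0.009 head 9.4 yaw 98 q [ 0.87 -0.27 -1.02  0.01 -0.82 -2.3 ]
0.005 4 10 0.12 0.35 0 -45 [-0.001 -0.23   0.193] p [0.281 0.051 0.055] tilt 0.005 head 168.3 yaw 98 q [ 0.91 -0.12 -1.02 -0.01 -0.68 -2.33]
0.009 3 0 0.12 0.3 -20 -45 [ 0.106 -0.205  0.192] p [0.263 0.034 0.086] tilt 0.009 head 13.8 yaw 98 q [ 0.95 -0.27 -1.02  0.01 -0.82 -2.39]
0.01 3 10 0.07 0.35 0 -20 [-0.007 -0.29   0.078] p [0.275 0.049 0.074] tilt 0.010 head -14.5 yaw 98 q [ 0.95 -0.2  -1.02  0.01 -0.75 -2.39]
0.014 2 10 0.07 0.3 0 -20 [-0.008 -0.288  0.084] p [0.262 0.047 0.089] tilt 0.014 head -23.1 yaw 98 q [ 1.01 -0.28 -1.02  0.02 -0.83 -2.45]
```

```bash
python3 -c "
from sim import *
q=qn();l=loc(q,np.array([.325,.057,.11])-fk(q,PP)[0]);print(l.round(3));q1=rows(q,l,-20,6,W);print(S(q1))
for i in range(4):
    q1=rows(q1,[0,-.23,.2],0,1,W);print(S(q1))
"
```

```text
[0.174 0.074 0.062]
p [0.325 0.057 0.11 ] tilt 0.093 head -11.2 yaw 98 q [ 0.91 -0.21 -0.96  0.12 -0.78 -2.42]
p [0.305 0.054 0.089] tilt 0.077 head -11.6 yaw 98 q [ 0.95 -0.21 -1.02  0.11 -0.73 -2.46]
p [0.294 0.052 0.077] tilt 0.045 head -12.8 yaw 98 q [ 0.94 -0.19 -1.02  0.06 -0.72 -2.42]
p [0.283 0.051 0.066] tilt 0.012 head -17.3 yaw 98 q [ 0.93 -0.16 -1.02  0.02 -0.71 -2.37]
p [0.272 0.05  0.054] tilt 0.021 head 170.4 yaw 98 q [ 0.91 -0.13 -1.02 -0.03 -0.69 -2.32]
```

```bash
python3 -m handwheel '[[[0.087,0.04,0.02,0.015,-7],[0.087,0.08,0.035,0.03,-14],[0.087,0.12,0.05,0.045,-20],[0.087,0.15,0.065,0.055,-20],[0.087,0.174,0.074,0.062,-20],[0.087,0.174,0.074,0.062,-20]]]' >/dev/null
python3 -c "from h import *; tilt()"
python3 -m handwheel '[[[0.087,0,-0.23,0.2,0],[0.087,0,-0.23,0.2,0]]]' >/dev/null
python3 -c "from h import *; tilt()"
python3 -m handwheel '[[[0.087,0,-0.23,0.2,0]]]' >/dev/null
python3 -c "from h import *; tilt()"
```

```text
t 6.53 p [0.3288 0.0613 0.1089] q [ 0.911 -0.194 -0.957  0.121 -0.771 -2.424] tilt 0.0928 head -12.5 yaw 98.1 F [-1.  -0.3  0.5] w 0.0867
t 6.7 p [0.2982 0.0548 0.0797] q [ 0.944 -0.186 -1.016  0.073 -0.722 -2.427] tilt 0.052 head -13.0 yaw 98.1 F [-0.6 -1.  -0.2] w 0.0873
t 6.78 p [0.2871 0.0539 0.0684] q [ 0.93  -0.162 -1.015  0.026 -0.709 -2.378] tilt 0.0187 head -9.6 yaw 98.2 F [ 0.2 -0.1  1.1] w 0.0869
```

```bash
python3 -c "
from h import *
p,R,s=pose();print(tl(np.array([.45,-.137,.2])-p),tl(np.array([.610,-.3255,.09])-p))"
```

```text
[-0.213  0.136 -0.128] [-0.422  0.266 -0.014]
```

```bash
python3 -m handwheel '[[[0.087,-0.02,0.015,-0.03,7],[0.087,-0.05,0.03,-0.05,14],[0.087,-0.08,0.05,-0.07,21],[0.087,-0.11,0.07,-0.09,28],[0.087,-0.14,0.09,-0.11,35],[0.087,-0.17,0.11,-0.12,42],[0.087,-0.2,0.13,-0.12,49],[0.087,-0.24,0.15,-0.12,56],[0.087,-0.27,0.17,-0.11,63],[0.087,-0.31,0.19,-0.09,70],[0.087,-0.34,0.21,-0.07,77],[0.087,-0.37,0.235,-0.05,84],[0.087,-0.4,0.255,-0.03,85],[0.087,-0.422,0.266,-0.014,85],[0.087,-0.422,0.266,-0.014,85],[0.087,-0.422,0.266,-0.014,85]]]' >/dev/null
python3 -c "
from h import *
tilt(); p,R,s=pose();print(tl(np.array([.610,-.3255,.008])-p))"
```

```text
t 8.12 p [ 0.6097 -0.327   0.0865] q [-2.120e-01  4.840e-01 -1.280e-01 -1.000e-03 -9.440e-01 -2.701e+00] tilt 0.0145 head -8.8 yaw 13.1 F [ 0.2 -0.1 -0.9] w 0.0872
[-0.    -0.002  0.078]
```

```bash
python3 -m handwheel '[[[0.087,0,-0.001,0.03,0],[0.087,0,-0.002,0.06,0],[0.087,0,-0.002,0.074,0],[0.087,0,-0.002,0.078,0],[0.05,0,-0.002,0.078,0],[0.05,0,-0.002,0.078,0],[0.05,0,-0.002,0.078,0],[0.05,0,-0.002,0.078,0],[0.05,0,-0.002,0.078,0],[0.05,0,-0.002,0.078,0]]]' 35
python3 -c "
from h import *
tilt()"
```

```text
t: 8.95
eef_pos: [0.611, -0.3254, 0.0101]
ee_rot: [3.135, -0.015, 0.229]
force: [-2.1, 1.7, 6.6]
width: 0.059
t 8.95 p [ 0.611  -0.3254  0.0101] q [-2.090e-01  5.650e-01 -1.920e-01 -1.000e-03 -7.970e-01 -2.704e+00] tilt 0.0164 head -10.3 yaw 13.1 F [-2.1  1.7  6.6] w 0.059
```

```bash
cat > plan_out.py <<'E'
from unt import *
def run(turn):
    t=-NZ
    # hd measured relative az+180 in untilt -> use 180 offset
    o=untilt(qn(),range(-30,16,5),(.45,.55,.65),(.75,.8,.85,.9),(160,180,200),(0,20,40),24,turn=turn,target=t)
    return o
if __name__=='__main__':
    import sys
    o=run(float(sys.argv[1]))
    o=[x for x in o if fk(x[9],PP)[0][0]<1.0]
    for x in o[:10]: print(round(x[0],3),*x[1:8],S(x[8]),'|',S(x[9]))
E
time python3 plan_out.py -57
```

```text
0.011 19 -20 0.45 0.9 200 40 [ 0.078  0.222 -0.186] p [ 0.831 -0.303  0.439] tilt 0.032 head -18.3 yaw 70 q [-0.13  0.8   1.25  0.01 -1.98 -1.79] | p [ 0.893 -0.145  0.687] tilt 0.525 head -20.6 yaw 70 q [ 0.16  0.61  1.25  0.26 -1.71 -1.97]
0.013 19 -15 0.55 0.8 180 20 [ 0.024  0.283 -0.096] p [ 0.768 -0.206  0.545] tilt 0.022 head -13.4 yaw 70 q [-0.02  0.67  1.25  0.01 -2.13 -1.9 ] | p [ 0.966 -0.249  0.6  ] tilt 0.531 head -21.0 yaw 70 q [ 0.01  0.72  1.25  0.2  -1.58 -1.88]
0.01 20 -20 0.45 0.85 200 40 [ 0.079  0.219 -0.189] p [ 0.799 -0.291  0.45 ] tilt 0.016 head -10.3 yaw 70 q [-0.12  0.71  1.09  0.   -1.94 -1.8 ] | p [ 0.874 -0.132  0.705] tilt 0.524 head -20.1 yaw 70 q [ 0.18  0.59  1.25  0.27 -1.74 -1.98]
0.01 20 -20 0.55 0.8 200 40 [ 0.079  0.22  -0.188] p [ 0.747 -0.272  0.545] tilt 0.022 head -14.7 yaw 70 q [-0.1   0.67  1.25  0.   -2.13 -1.81] | p [ 0.829 -0.115  0.748] tilt 0.535 head -20.5 yaw 70 q [ 0.22  0.53  1.25  0.3  -1.79 -1.99]
0.014 19 -15 0.45 0.9 180 40 [ 0.02   0.235 -0.185] p [ 0.855 -0.229  0.439] tilt 0.032 head -15.8 yaw 70 q [-0.04  0.8   1.25  0.01 
[... 661 characters left out ...]
4  0.45 ] tilt 0.016 head -10.3 yaw 70 q [-0.11  0.57  0.83  0.   -1.82 -1.81] | p [ 0.861 -0.121  0.717] tilt 0.525 head -19.7 yaw 70 q [ 0.2   0.57  1.25  0.28 -1.76 -1.99]
0.017 19 -20 0.55 0.8 200 20 [ 0.096  0.267 -0.097] p [ 0.747 -0.272  0.545] tilt 0.022 head -14.7 yaw 70 q [-0.1   0.67  1.25  0.   -2.13 -1.81] | p [ 0.985 -0.144  0.593] tilt 0.517 head -19.2 yaw 70 q [ 0.14  0.73  1.25  0.24 -1.6  -1.98]
0.017 19 -10 0.45 0.9 160 40 [-0.04   0.232 -0.186] p [ 0.871 -0.154  0.439] tilt 0.032 head -13.4 yaw 70 q [ 0.05  0.8   1.25  0.01 -1.98 -1.96] | p [ 0.85  -0.293  0.694] tilt 0.527 head -21.4 yaw 70 q [-0.05  0.58  1.25  0.17 -1.71 -1.81]
real	9m18.011s
user	9m2.160s
sys	0m0.365s
```

```bash
python3 -c "
from h import *
p,R,s=pose();print(tl(np.array([.77,-.206,.55])-p))"
```

```text
[ 0.19  -0.077 -0.538]
```

```bash
python3 -m handwheel '[[[0.05,0,0,-0.02,0],[0.05,0,0,-0.05,0],[0.05,0,0,-0.09,0],[0.05,0.01,-0.005,-0.13,-7],[0.05,0.03,-0.01,-0.165,-14],[0.05,0.05,-0.02,-0.2,-21],[0.05,0.07,-0.03,-0.235,-28],[0.05,0.09,-0.035,-0.27,-35],[0.05,0.11,-0.04,-0.305,-42],[0.05,0.13,-0.05,-0.34,-49],[0.05,0.15,-0.06,-0.375,-56],[0.05,0.16,-0.065,-0.41,-57],[0.05,0.18,-0.07,-0.445,-57],[0.05,0.19,-0.077,-0.48,-57],[0.05,0.19,-0.077,-0.515,-57],[0.05,0.19,-0.077,-0.538,-57],[0.05,0.19,-0.077,-0.538,-57]]]' >/dev/null
python3 -c "
from h import *
tilt()"
python3 -m handwheel '[[[0.05,0.02,0.235,-0.15,0],[0.05,0.02,0.235,-0.15,0]]]' >/dev/null
python3 -m handwheel '[[[0.05,0.02,0.235,-0.15,0]]]' >/dev/null
python3 -m handwheel '[[[0.05,0.02,0.235,-0.15,0]]]' >/dev/null
python3 -c "
from sim import *
tilt(); q=qn()
for i in range(14): q=rows(q,[.02,.235,-.15],0,1,W)
print(S(q))"
```

```text
t 10.37 p [ 0.7646 -0.2044  0.5433] q [-0.014  0.673  1.247  0.005 -2.135 -1.901] tilt 0.0097 head -28.6 yaw 70.1 F [ 2.1  0.1 -5.5] w 0.0591
t 10.7 p [ 0.8011 -0.2138  0.5446] q [-0.01   0.684  1.251  0.042 -2.041 -1.886] tilt 0.1028 head -21.7 yaw 70.2 F [ 0.3  0.1 -5.3] w 0.0592
p [ 0.87  -0.221  0.67 ] tilt 0.481 head -21.6 yaw 70 q [ 0.05  0.61  1.25  0.2  -1.75 -1.88]
```

```bash

python3 -m handwheel '[[[0.05,0.05,0.235,-0.15,0]]]' >/dev/null
python3 -m handwheel '[[[0.05,0.05,0.235,-0.15,0]]]' >/dev/null
python3 -m handwheel '[[[0.05,0.05,0.235,-0.15,0]]]' >/dev/null
python3 -m handwheel '[[[0.05,0.05,0.235,-0.15,0]]]' >/dev/null
python3 -m handwheel '[[[0.05,0.05,0.235,-0.15,0]]]' >/dev/null
python3 -m handwheel '[[[0.05,0.05,0.235,-0.15,0]]]' >/dev/null
python3 -m handwheel '[[[0.05,0.05,0.235,-0.15,0]]]' >/dev/null
python3 -m handwheel '[[[0.05,0.05,0.235,-0.15,0]]]' >/dev/null
python3 -m handwheel '[[[0.05,0.05,0.235,-0.15,0]]]' >/dev/null
python3 -m handwheel '[[[0.05,0.05,0.235,-0.15,0]]]' >/dev/null
python3 -c "
from sim import *
tilt(); q=qn()
for i in range(6): q=rows(q,[.05,.235,-.15],0,1,W);print(S(q))"
```

```text
t 11.53 p [ 0.8766 -0.1889  0.6257] q [ 0.071  0.642  1.251  0.169 -1.796 -1.919] tilt 0.4013 head -20.0 yaw 70.1 F [ 0.1 -0.8 -2.6] w 0.0591
p [ 0.88  -0.186  0.638] tilt 0.428 head -19.9 yaw 70 q [ 0.08  0.63  1.25  0.18 -1.78 -1.92]
p [ 0.883 -0.182  0.65 ] tilt 0.453 head -19.9 yaw 70 q [ 0.09  0.63  1.25  0.2  -1.76 -1.93]
p [ 0.885 -0.178  0.663] tilt 0.479 head -19.8 yaw 70 q [ 0.1   0.62  1.25  0.21 -1.74 -1.93]
p [ 0.887 -0.174  0.677] tilt 0.504 head -19.7 yaw 70 q [ 0.11  0.61  1.25  0.23 -1.72 -1.94]
p [ 0.887 -0.17   0.691] tilt 0.529 head -19.6 yaw 70 q [ 0.12  0.6   1.25  0.24 -1.71 -1.94]
p [ 0.888 -0.166  0.706] tilt 0.553 head -19.5 yaw 70 q [ 0.13  0.59  1.25  0.26 -1.69 -1.95]
```

Five more reach sin = 0.531.

```bash

python3 -m handwheel '[[[0.05,0.05,0.235,-0.13,0]]]' >/dev/null
python3 -m handwheel '[[[0.05,0.05,0.235,-0.13,0]]]' >/dev/null
python3 -m handwheel '[[[0.05,0.05,0.235,-0.13,0]]]' >/dev/null
python3 -m handwheel '[[[0.05,0.05,0.235,-0.13,0]]]' >/dev/null
python3 -m handwheel '[[[0.05,0.05,0.235,-0.13,0]]]' >/dev/null
python3 - <<'E'
from h import *
tilt(); p,R,s=pose(); print('tool in nest axes',(np.array([NX,NY,NZ])@R).round(3))
E
```

```text
t 11.95 p [ 0.8989 -0.1726  0.6887] q [ 0.118  0.61   1.25   0.244 -1.683 -1.94 ] tilt 0.5425 head -19.5 yaw 70.3 F [ 0.1 -0.2 -4.2] w 0.0593
tool in nest axes [[ 0.003  1.     0.013]
 [ 1.    -0.003  0.001]
 [ 0.001  0.013 -1.   ]]
```

```bash
python3 -c "
from h import *
p,R,s=pose();P0=PM+.0045*NX+.25*NZ;print(P0,tl(P0-p))"
```

```text
[0.46443975 0.07604785 0.28434412] [ 0.086 -0.633  0.072]
```

```bash
python3 -m handwheel '[[[0.05,0.005,-0.04,0.004,0],[0.05,0.01,-0.08,0.008,0],[0.05,0.015,-0.12,0.012,0],[0.05,0.02,-0.16,0.016,0],[0.05,0.025,-0.2,0.02,0],[0.05,0.03,-0.24,0.025,0],[0.05,0.04,-0.28,0.03,0],[0.05,0.045,-0.32,0.035,0],[0.05,0.05,-0.36,0.04,0],[0.05,0.055,-0.4,0.045,0],[0.05,0.06,-0.44,0.05,0],[0.05,0.065,-0.48,0.055,0],[0.05,0.07,-0.52,0.06,0],[0.05,0.075,-0.56,0.065,0],[0.05,0.08,-0.6,0.07,0],[0.05,0.086,-0.633,0.072,0],[0.05,0.086,-0.633,0.072,0]]]' >/dev/null
python3 - <<'E'
from h import *
tilt(); p,R,s=pose(); print('tool in nest axes',(np.array([NX,NY,NZ])@R).round(3)); np.savez('w2.npz',p=p,R=R); cv2.imwrite('pics/w2.png',grab_frame('wrist'))
for n,(x,y) in dict(uR=(32.1,-23.1),uL=(32.1,23.1),lR=(-32.1,-23.1),lL=(-32.1,23.1)).items():
    for h in(0,.05): print(n,h,proj('wrist',PM+NX*(x+4.5)/1000+NY*y/1000+NZ*h,(p,R)).round(0))
E
```

```text
t 13.37 p [0.4956 0.0394 0.3156] q [ 0.794 -0.286 -0.805  0.614 -0.89  -3.03 ] tilt 0.5041 head -17.1 yaw 72.4 F [ 0.2  0.2 -3.7] w 0.0593
tool in nest axes [[-0.026  0.999 -0.032]
 [ 0.999  0.027  0.022]
 [ 0.023 -0.031 -0.999]]
uR 0 [312. 191.]
uR 0.05 [313. 196.]
uL 0 [354. 192.]
uL 0.05 [361. 198.]
lR 0 [314. 130.]
lR 0.05 [315. 128.]
lL 0 [357. 131.]
lL 0.05 [364. 129.]
```

View pics/w2.png

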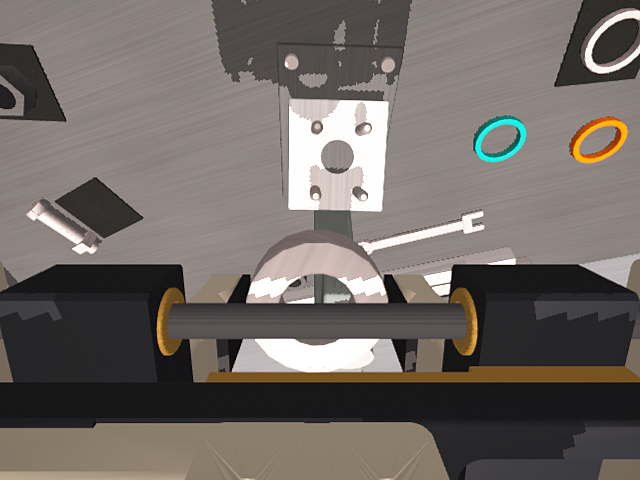

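```bash
python3 - <<'E'
from sim import *
kin.LO[5]=-4
q0=qn()
for zz in (-.0,.05,.15,.25):
  for turn in (0,-10,-20):
    p=PM+.0045*NX+zz*NZ
    R=Ro.from_matrix(np.stack([NY,NX,-NZ],1))*Ro.from_euler('z',np.radians(turn))
    q=kin.ik(q0,p,R,W); e=np.linalg.norm(fk(q,PP)[0]-p); print(zz,turn,e.round(4),np.round(q,3))
E
```

```text
-0.0 0 0.0396 [ 0.224  0.158 -1.02   1.67  -0.296 -3.758]
-0.0 -10 0.0396 [ 0.224  0.158 -1.02   1.67  -0.296 -3.583]
-0.0 -20 0.0396 [ 0.224  0.158 -1.02   1.67  -0.296 -3.409]
0.05 0 0.0365 [ 0.344  0.094 -1.02   1.433 -0.342 -3.616]
0.05 -10 0.0365 [ 0.344  0.094 -1.02   1.433 -0.342 -3.442]
0.05 -20 0.0365 [ 0.344  0.094 -1.02   1.433 -0.342 -3.267]
0.15 0 0.0091 [ 0.686 -0.119 -1.02   0.951 -0.585 -3.391]
0.15 -10 0.0091 [ 0.686 -0.119 -1.02   0.951 -0.585 -3.217]
0.15 -20 0.0091 [ 0.686 -0.119 -1.02   0.951 -0.585 -3.042]
0.25 0 0.0 [ 0.975 -0.297 -0.918  0.699 -0.925 -3.313]
0.25 -10 0.0 [ 0.975 -0.297 -0.918  0.699 -0.925 -3.139]
0.25 -20 0.0 [ 0.975 -0.297 -0.918  0.699 -0.925 -2.964]
```

```bash
cat > gik.py <<'E'
from sim import *
rng=np.random.default_rng(0)
def gik(p,R,n=60):
    sol=[]
    for i in range(n):
        q=kin.ik(rng.uniform(kin.LO+.01,kin.HI-.01),p,R,W)
        t,Q=fk(q,PP)
        if np.linalg.norm(t-p)<1e-4 and np.linalg.norm((R.inv()*Q).as_rotvec())<1e-3 and not any(np.linalg.norm(q-s)<.01 for s in sol): sol.append(q)
    return sol
E
python3 - <<'E'
from gik import *
for yaw in (0,180):
  for zz in (0,.05,.15,.25):
    p=PM+.0045*NX+zz*NZ
    R=Ro.from_matrix(np.stack([NY,NX,-NZ],1))*Ro.from_euler('z',np.radians(yaw))
    for s in gik(p,R,50): print(yaw,zz,s.round(3))
E
```

```text
0 0.25 [ 0.975 -0.297 -0.918  0.699 -0.925  2.97 ]
180 0.25 [ 0.975 -0.297 -0.918  0.699 -0.925 -0.172]
```

```bash
python3 - <<'E'
from gik import *
q=qn(); p,R,s=pose(); t,Q=fk(q,PP); print(t-p,(Ro.from_matrix(R).inv()*Q).as_rotvec())
# full 3-branch analysis: reachable tilt vs. nest position, ignoring yaw limits
kin.LO[5]=-9;kin.HI[5]=9
for lean in (.56,.5,.45,.4,.35,.3,.2,.0):
  for dpsi in (0,):
    a=psi; nx=np.array([np.cos(a)*np.cos(lean),np.sin(a)*np.cos(lean),np.sin(lean)]);ny=np.array([-np.sin(a),np.cos(a),0]);nz=np.cross(nx,ny)
    R=Ro.from_matrix(np.stack([ny,nx,-nz],1)); r=[]
    for zz in (0.0,.04,.1,.2):
        S_=gik(PM+.0045*NX+zz*NZ,R,12); r.append([x.round(2).tolist() for x in S_][:3])
    print(lean,r)
E
```

```text
[ 6.24765650e-04 -1.66966013e-04  1.59112162e-05] [-2.22044605e-16  1.11022302e-16  1.01961531e-06]
0.56 [[], [], [], [[0.84, -0.21, -0.99, 0.81, -0.74, 2.93], [0.84, -0.21, -0.99, 0.81, -0.74, -3.35]]]
0.5 [[], [], [], [[0.83, -0.2, -0.92, 0.69, -0.77, -3.23]]]
0.45 [[], [], [[0.57, -0.0, -0.99, 0.89, -0.46, 3.01], [0.57, -0.0, -0.99, 0.89, -0.46, -3.27]], [[0.81, -0.18, -0.86, 0.59, -0.79, -3.13], [0.81, -0.18, -0.86, 0.59, -0.79, 3.15]]]
0.4 [[], [[0.43, 0.12, -0.99, 1.03, -0.32, 2.97], [0.43, 0.12, -0.99, 1.03, -0.32, -3.31]], [[0.61, 0.01, -0.91, 0.7, -0.51, -3.11], [0.61, 0.01, -0.91, 0.7, -0.51, 3.17]], [[0.79, -0.16, -0.8, 0.5, -0.82, -3.03], [0.79, -0.16, -0.8, 0.5, -0.82, 3.25]]]
0.35 [[[0.38, 0.21, -0.94, 1.01, -0.27, 3.03], [0.38, 0.21, -0.94, 1.01, -0.27, -3.25]], [[0.5, 0.14, -0.89, 0.73, -0.39, 3.21], [0.5, 0.14, -0.89, 0.73, -0.39, -3.08]], [[0.61, 0.03, -0.83, 0.55, -0.57, -2.97], [0.61, 0.03, -0.83, 0.55, -0.57, 3.31]], [[0.77, -0.14, -0.74, 0.42, -0.86, 3.34], [0.77, -0.14, -0.74, 0.42, -0.86, -2.94]]]
0.3 [[[0.46, 0.23, -0.83, 0.65, -0.36, -2.97], [0.46, 0.23, -0.
[... 433 characters left out ...]
.66], [0.51, 0.2, -0.64, 0.26, -0.62, -2.62]], [[0.56, 0.09, -0.62, 0.23, -0.75, 3.65], [0.56, 0.09, -0.62, 0.23, -0.75, -2.64], [0.56, 0.09, -0.62, 0.23, -0.75, -8.92]], [[0.67, -0.07, -0.56, 0.2, -0.98, -2.69], [0.67, -0.07, -0.56, 0.2, -0.98, -8.97]]]
0.0 [[[0.38, 0.36, -0.37, -0.0, -0.84, 3.99], [0.38, 0.36, -0.37, -0.0, -0.84, -2.3], [0.38, 0.36, -0.37, 0.0, -0.84, -8.58]], [[0.41, 0.3, -0.38, 0.0, -0.9, -2.32], [0.41, 0.3, -0.38, 0.0, -0.9, 3.96], [0.41, 0.3, -0.38, 0.0, -0.9, -8.61]], [[0.45, 0.2, -0.38, -0.0, -0.99, -8.65], [0.45, 0.2, -0.38, 0.0, -0.99, 3.92], [0.45, 0.2, -0.38, -0.0, -0.99, -2.37]], [[0.54, 0.05, -0.35, -0.0, -1.17, -2.45], [0.54, 0.05, -0.35, -0.0, -1.17, -8.73]]]
```

```bash
cat > reach.py <<'E'
from gik import *
kin.LO[5]=-4.5
PC=PM+.0045*NX
def Rtilt(lean,head,turn):
    a=np.radians(head); nx=np.array([np.cos(a)*np.cos(lean),np.sin(a)*np.cos(lean),np.sin(lean)]);ny=np.array([-np.sin(a),np.cos(a),0]);nz=np.cross(nx,ny)
    return Ro.from_matrix(np.stack([ny,nx,-nz],1))*Ro.from_euler('z',np.radians(turn))
if __name__=='__main__':
  for lean in (.3,.34,.38,.42):
   for head in (-30,-20,-10,):
    r=[]
    R=Rtilt(lean,head,0)
    yaw=(np.array([NX,NY])@R.as_matrix()[:,0]); 
    for zz in (.01,.025,.04,.1):
        p=PC+zz*NZ; q=kin.ik(np.array([.5,.1,-.85,.6,-.5,-2.9]),p,R,W); e=np.linalg.norm(fk(q,PP)[0]-p)
        r.append((round(float(e),3),q[2].round(2),q[3].round(2),q[4].round(2),q[5].round(2)))
    print(lean,head,'yaw off',np.degrees(np.arctan2(yaw[0],yaw[1])).round(0),[tuple(map(float,x)) for x in r])
E
python3 reach.py
```

```text
0.3 -30 yaw off 9.0 [(0.0, -0.8, 0.62, -0.45, -3.15), (0.0, -0.79, 0.58, -0.49, -3.12), (0.0, -0.78, 0.54, -0.53, -3.1), (0.0, -0.74, 0.44, -0.68, -3.06)]
0.3 -20 yaw off 0.0 [(0.0, -0.82, 0.61, -0.39, -2.95), (0.0, -0.81, 0.56, -0.43, -2.92), (0.0, -0.8, 0.52, -0.47, -2.9), (0.0, -0.76, 0.42, -0.63, -2.85)]
0.3 -10 yaw off -8.0 [(0.0, -0.82, 0.54, -0.35, -2.7), (0.0, -0.81, 0.5, -0.39, -2.67), (0.0, -0.8, 0.46, -0.43, -2.66), (0.0, -0.76, 0.37, -0.59, -2.62)]
0.34 -30 yaw off 9.0 [(0.0, -0.87, 0.8, -0.4, -3.3), (0.0, -0.86, 0.73, -0.44, -3.26), (0.0, -0.85, 0.68, -0.48, -3.23), (0.0, -0.8, 0.53, -0.65, -3.15)]
0.34 -20 yaw off 0.0 [(0.0, -0.91, 0.84, -0.32, -3.15), (0.0, -0.89, 0.75, -0.37, -3.09), (0.0, -0.87, 0.69, -0.41, -3.04), (0.0, -0.82, 0.52, -0.58, -2.95)]
0.34 -10 yaw off -8.0 [(0.0, -0.92, 0.82, -0.25, -2.93), (0.0, -0.9, 0.71, -0.3, -2.86), (0.0, -0.88, 0.63, -0.35, -2.81), (0.0, -0.82, 0.47, -0.53, -2.72)]
0.38 -30 yaw off 9.0 [(0.0, -0.94, 1.02, -0.37, -3.48), (0.0, -0.92, 0.92, -0.41, -3.42), (0.0, -0.91, 0.84, -0.45, -3.37), (0.0, -0.85, 0.63, -0.62, -3.25)]
0.38 -20 yaw off 0.0 [(0.0, -0.99, 1.18, -0.26, -3.39), (0.0, -0.97, 1.02, -0.3, -3.29), (0.0, -0.95, 0.9, -0.35, -3.22), (0.0, -0.88, 0.64, -0.54, -3.06)]
0.38 -10 yaw off -8.0 [(0.0, -1.02, 1.37, -0.14, -3.3), (0.0, -1.0, 1.08, -0.21, -3.13), (0.0, -0.97, 0.9, -0.27, -3.02), (0.0, -0.89, 0.59, -0.47, -2.83)]
0.42 -30 yaw off 9.0 [(0.0, -0.99, 1.26, -0.34, -3.66), (0.0, -0.98, 1.13, -0.38, -3.58), (0.0, -0.97, 1.02, -0.42, -3.52), (0.0, -0.9, 0.74, -0.59, -3.35)]
0.42 -20 yaw off 0.0 [(0.004, -1.02, 1.47, -0.23, -3.58), (0.002, -1.02, 1.31, -0.26, -3.49), (0.0, -1.02, 1.18, -0.3, -3.42), (0.0, -0.94, 0.77, -0.5, -3.18)]
0.42 -10 yaw off -8.0 [(0.012, -1.02, 1.67, -0.11, -3.49), (0.009, -1.02, 1.29, -0.18, -3.27), (0.005, -1.02, 1.17, -0.21, -3.2), (0.0, -0.96, 0.75, -0.41, -2.97)]
```

```bash
sed -i 's/step=.15)/step=.3)/; s/turn,12,W/turn,4,W/' unt.py; cat > p1.py <<'E'
from unt import *
zt=Ro.from_matrix(np.eye(3)).apply([np.sin(.34)*np.cos(np.radians(-14)),np.sin(.34)*np.sin(np.radians(-14)),-np.cos(.34)])
o=untilt(qn(),(-10,0,10,20),(.2,.3),(.42,),(-25,0,25),(-45,-15),8,turn=-12,target=zt,rmin=.28,zmin=.1)
for x in o[:8]: print(round(x[0],3),*x[1:8],S(x[8]),'|',S(x[9]))
E
time timeout 500 python3 p1.py
```

```text
0.01 6 10 0.3 0.42 -25 -45 [ 0.051 -0.284  0.08 ] p [0.422 0.066 0.304] tilt 0.492 head -16.8 yaw 83 q [ 1.09 -0.41 -0.88  0.58 -1.07 -3.03] | p [0.345 0.057 0.205] tilt 0.343 head -14.3 yaw 88 q [ 1.23 -0.48 -1.02  0.41 -1.04 -3.03]
0.006 8 10 0.3 0.42 0 -15 [-0.076 -0.284 -0.06 ] p [0.422 0.066 0.304] tilt 0.492 head -16.8 yaw 83 q [ 1.09 -0.41 -0.88  0.58 -1.07 -3.03] | p [ 0.3   -0.065  0.258] tilt 0.333 head -15.0 yaw 87 q [ 1.38 -0.88 -0.95  0.34 -1.53 -3.01]
0.015 6 10 0.3 0.42 -25 -15 [ 0.049 -0.286 -0.075] p [0.422 0.066 0.304] tilt 0.492 head -16.8 yaw 83 q [ 1.09 -0.41 -0.88  0.58 -1.07 -3.03] | p [0.33  0.056 0.287] tilt 0.347 head -13.4 yaw 89 q [ 1.36 -0.6  -0.86  0.37 -1.33 -3.03]
0.013 7 10 0.3 0.42 -25 -15 [ 0.049 -0.286 -0.075] p [0.422 0.066 0.304] tilt 0.492 head -16.8 yaw 83 q [ 1.09 -0.41 -0.88  0.58 -1.07 -3.03] | p [0.318 0.056 0.286] tilt 0.322 head -13.2 yaw 90 q [ 1.39 -0.62 -0.85  0.33 -1.37 -3.03]
0.016 7 0 0.3 0.42 -25 -45 [ 0.085 -0.277  0.078] p [0.42 0.   0.3 ] tilt 0.503 head -17.2 yaw 83 q [ 0.94 -0.48 -0.93  0.59 -1.02 -2.91] | p [0.337 0.042 0.203] tilt 0.329 head -16.6 yaw 87 q [ 1.23 -0.51 -1.02  0.38 -1.07 -3.03]
0.012 8 0 0.3 0.42 -25 -15 [ 0.095 -0.274 -0.077] p [0.42 0.   0.3 ] tilt 0.503 head -17.2 yaw 83 q [ 0.94 -0.48 -0.93  0.59 -1.02 -2.91] | p [0.319 0.042 0.27 ] tilt 0.324 head -12.9 yaw 89 q [ 1.37 -0.63 -0.89  0.34 -1.34 -3.03]
0.018 7 0 0.3 0.42 -25 -15 [ 0.095 -0.274 -0.077] p [0.42 0.   0.3 ] tilt 0.503 head -17.2 yaw 83 q [ 0.94 -0.48 -0.93  0.59 -1.02 -2.91] | p [0.328 0.036 0.271] tilt 0.350 head -13.2 yaw 88 q [ 1.34 -0.63 -0.91  0.37 -1.31 -3.03]
0.017 8 -10 0.3 0.42 -25 -15 [ 0.142 -0.255 -0.072] p [ 0.414 -0.073  0.3  ] tilt 0.503 head -17.2 yaw 83 q [ 0.71 -0.52 -0.94  0.56 -0.94 -2.67] | p [0.328 0.027 0.254] tilt 0.349 head -13.2 yaw 87 q [ 1.31 -0.64 -0.95  0.37 -1.27 -3.03]
real	0m9.598s
user	0m9.969s
sys	0m0.119s
```

```bash
python3 -c "
from h import *
im=cv2.imread('pics/w2.png');cv2.imwrite('pics/w2c.png',cv2.resize(im[90:220,270:405],None,fx=4.5,fy=4.5,interpolation=2))
p,R,s=pose();print(tl([-.075,-.04,-.015]))"
```

```text
[-0.061 -0.059 -0.017]
```

View pics/w2c.png

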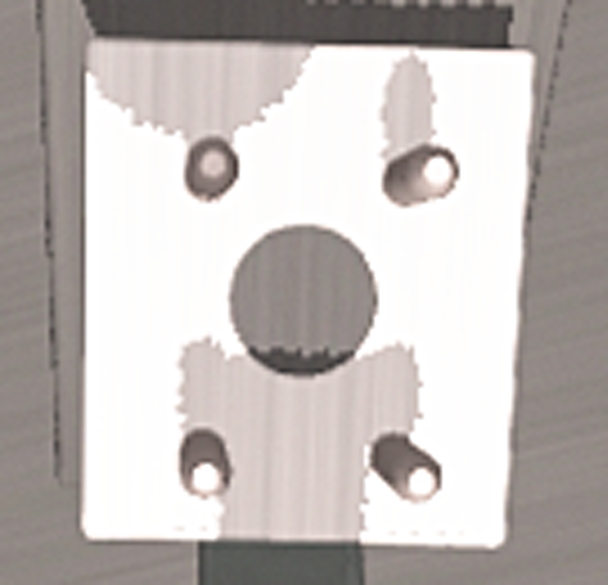

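```bash
python3 - <<'E'
from h import *
d=np.load('w2.npz');T=(d['p'],d['R'])
f=lambda u,v:(270+u/4.5-.4,90+v/4.5-.4)
t=[onpl('wrist',f(*u),.0495,T) for u in((212,162),(437,170),(205,477),(422,482))]; print(np.round(t,1),'mean',np.mean(t,0))
r=[onpl('wrist',f(*u),.0,T) for u in((212,182),(405,188),(205,445),(390,448))]; print('roots',np.round(r,1),np.mean(r,0))
c=[onpl('wrist',f(*u),.0,T) for u in((88,40),(533,50),(500,547),(84,538))]; print('corners',np.round(c,1),'mean',np.mean(c,0)); print('hole',onpl('wrist',f(304,300),0,T))
E
```

```text
[[-29.5 -21.2]
 [-29.1  25.5]
 [ 35.8 -21.1]
 [ 35.8  25.9]] mean [3.24601232 2.27649298]
roots [[-27.9 -20.1]
 [-27.8  25.6]
 [ 33.8 -20.2]
 [ 33.5  25. ]] [2.90169012 2.5906037 ]
corners [[-58.7 -49.5]
 [-59.5  53.8]
 [ 57.3  53.6]
 [ 57.4 -49.4]] mean [-0.89393599  2.12131225]
hole [-1.31693903  2.65771019]
```

```bash
cat >> h.py <<'E'
PC=PM+.0033*NX+.002*NY+.001*NZ
def nest(X): return (np.array([NX,NY,NZ])@(np.asarray(X)-PC))
E
python3 -m handwheel '[[[0.05,-0.03,-0.03,-0.009,-7],[0.05,-0.061,-0.059,-0.017,-12],[0.05,-0.061,-0.059,-0.017,-12],[0.05,-0.061,-0.059,-0.017,-12]]]' >/dev/null
python3 -m handwheel '[[[0.05,0.085,-0.277,0.078,0],[0.05,0.085,-0.277,0.078,0]]]' >/dev/null
python3 -m handwheel '[[[0.05,0.085,-0.277,0.078,0]]]' >/dev/null
python3 -m handwheel '[[[0.05,0.085,-0.277,0.078,0]]]' >/dev/null
python3 -c "
from sim import *
tilt();q=qn()
for i in range(5):
    q=rows(q,[.085,-.277,.078],0,1,W);print(S(q))"
```

```text
t 14.08 p [0.3673 0.0275 0.2396] q [ 1.155 -0.536 -1.013  0.489 -1.068 -3.03 ] tilt 0.4181 head -13.9 yaw 85.1 F [ 0.8  0.4 -3.8] w 0.0589
p [0.358 0.032 0.227] tilt 0.391 head -13.5 yaw 86 q [ 1.18 -0.53 -1.02  0.46 -1.06 -3.03]
p [0.348 0.038 0.216] tilt 0.361 head -13.4 yaw 86 q [ 1.2  -0.53 -1.02  0.42 -1.07 -3.03]
p [0.338 0.045 0.206] tilt 0.332 head -13.3 yaw 87 q [ 1.23 -0.52 -1.02  0.39 -1.07 -3.03]
p [0.327 0.051 0.195] tilt 0.302 head -13.2 yaw 87 q [ 1.25 -0.52 -1.02  0.35 -1.06 -3.03]
p [0.316 0.058 0.185] tilt 0.272 head -13.3 yaw 88 q [ 1.27 -0.51 -1.02  0.32 -1.06 -3.03]
```

```bash

python3 -m handwheel '[[[0.05,0.085,-0.277,0.078,0]]]' >/dev/null
python3 -m handwheel '[[[0.05,0.085,-0.277,0.078,0]]]' >/dev/null
python3 -m handwheel '[[[0.05,0.085,-0.277,0.078,0]]]' >/dev/null
python3 -c "
from sim import *
tilt(); p,R,s=pose()
P1=PC+.12*NZ; l=tl(P1-p); print(P1,l); q=rows(qn(),l,8,14,W); print(S(q)); 
l2=loc(q,PC+.012*NZ-fk(q,PP)[0]); print(l2); q=rows(q,l2,0,14,W);print(S(q))"
```

```text
t 14.33 p [0.3356 0.0478 0.2077] q [ 1.232 -0.529 -1.013  0.378 -1.07  -3.03 ] tilt 0.3267 head -11.4 yaw 86.8 F [ 1.1 -0.8 -3.6] w 0.0588
[0.52870548 0.05528687 0.17441078] [0.02  0.172 0.093]
p [0.53  0.055 0.174] tilt 0.327 head -11.4 yaw 79 q [ 0.62 -0.01 -0.79  0.44 -0.6  -2.72]
[-0.00874577  0.0229286   0.10465857]
p [0.583 0.036 0.083] tilt 0.327 head -11.4 yaw 79 q [ 0.44  0.19 -0.9   0.75 -0.29 -2.9 ]
```

```bash

python3 -m handwheel '[[[0.05,0.004,0.035,0.018,5],[0.05,0.008,0.07,0.036,11],[0.05,0.012,0.105,0.055,11],[0.05,0.016,0.14,0.075,11],[0.05,0.02,0.165,0.09,11],[0.05,0.02,0.172,0.093,11],[0.05,0.02,0.172,0.093,11]]]' >/dev/null
python3 - <<'E'
from h import *
tilt(); p,R,s=pose(); np.savez('w3.npz',p=p,R=R); cv2.imwrite('pics/w3.png',grab_frame('wrist'));print(nest(p)); print(tl(PC+.03*NZ-p),tl(PC+.014*NZ-p))
E
```

```text
t 14.92 p [0.5343 0.0558 0.1736] q [ 0.619 -0.004 -0.787  0.437 -0.602 -2.771] tilt 0.327 head -11.6 yaw 76.2 F [ 0.4 -0.2 -3. ] w 0.0588
[0.00385726 0.00238538 0.11665702]
[-0.008  0.015  0.085] [-0.009  0.019  0.101]
```

View pics/w3.png

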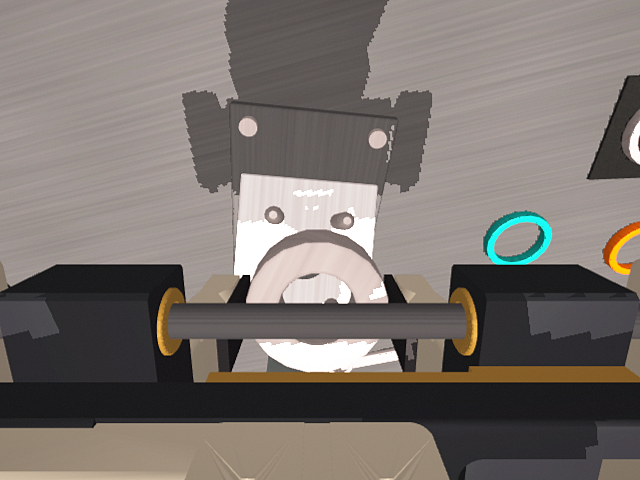

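```bash
python3 - <<'E'
from h import *
d=np.load('w3.npz');T=(d['p'],d['R'])
for y in(-23.1,23.1): print(proj('wrist',PC+NX*-.0321+NY*y/1000+.05*NZ,T).round(1),proj('wrist',PC+NX*-.0321+NY*y/1000,T).round(1))
# corners lower
for y in(-52,52): print(proj('wrist',PC+NX*-.0625+NY*y/1000,T).round(1))
im=cv2.imread('pics/w3.png');cv2.imwrite('pics/w3c.png',cv2.resize(im[160:260,220:400],None,fx=4.4,fy=4.4))
E
```

```text
[272.9 214.6] [276.2 216.3]
[346.4 220.6] [337.  221.2]
[240.6 172.5]
[377.6 184.6]
```

View pics/w3c.png

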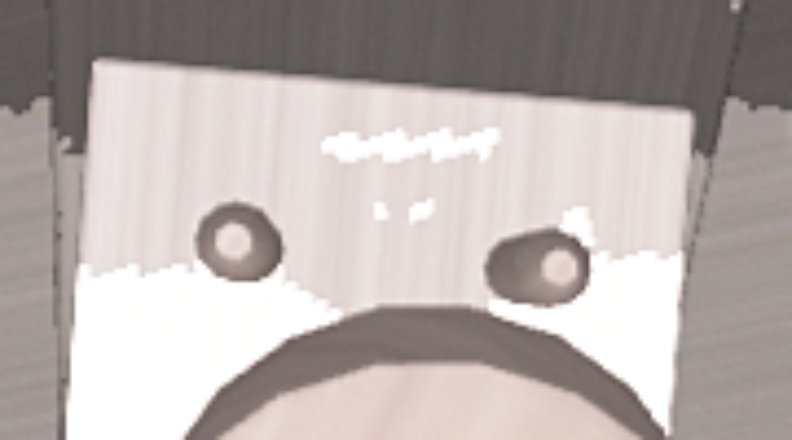

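```bash

python3 -m handwheel '[[[0.05,-0.002,0.005,0.025,0],[0.05,-0.005,0.009,0.05,0],[0.05,-0.007,0.013,0.07,0],[0.05,-0.008,0.015,0.085,0],[0.05,-0.009,0.018,0.093,0],[0.05,-0.009,0.019,0.099,0],[0.05,-0.009,0.019,0.101,0],[0.05,-0.009,0.019,0.102,0]]]'
python3 - <<'E'
from h import *
tilt(); p,R,s=pose(); print(nest(p), (np.array([NX,NY,NZ])@R).round(3))
cv2.imwrite('pics/s4.png',cv2.resize(grab_frame('side')[180:330,180:380],None,fx=4,fy=4))
E
```

```text
t: 15.63
eef_pos: [0.5804, 0.0357, 0.0838]
ee_rot: [2.808, -0.013, 1.331]
force: [-9.1, 3.4, 2.7]
width: 0.0588
t 15.63 p [0.5804 0.0357 0.0838] q [ 0.437  0.183 -0.905  0.758 -0.288 -2.96 ] tilt 0.3274 head -11.6 yaw 76.2 F [-9.1  3.4  2.7] w 0.0588
[-0.00131033 -0.00109632  0.01392786] [[-0.079  0.971 -0.227]
 [ 0.995  0.092  0.046]
 [ 0.065 -0.222 -0.973]]
```

View pics/s4.png

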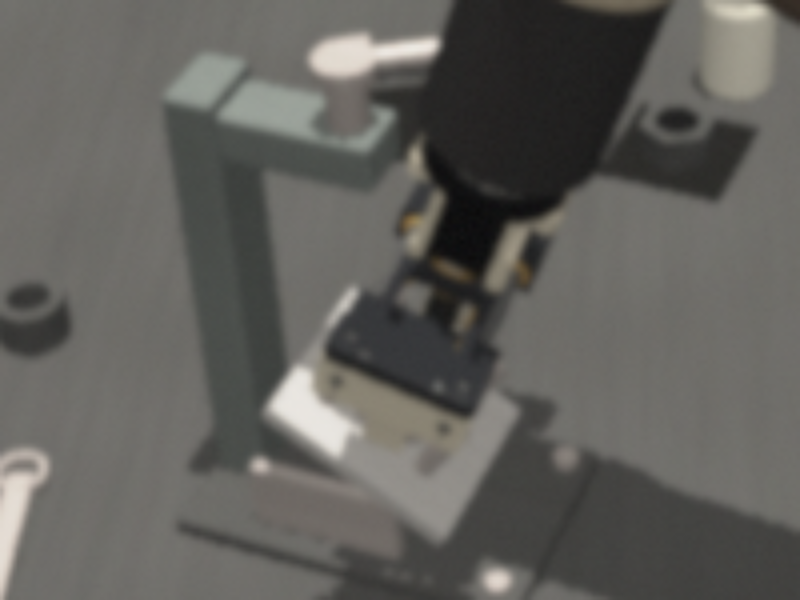

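```bash

python3 -m handwheel '[[[0.087,0,0,0,0],[0.087,0,0,0,0],[0.087,0,0,0,0],[0.087,0,0,0,0],[0.087,0,0,0,0]]]'
python3 - <<'E'
from h import *
tilt(); p,R,s=pose(); print(nest(p)); print(tl(.12*NZ))
E
```

```text
t: 16.1
eef_pos: [0.5809, 0.0362, 0.0848]
ee_rot: [2.807, -0.014, 1.331]
force: [0.9, 0.0, -0.3]
width: 0.0849
t 16.1 p [0.5809 0.0362 0.0848] q [ 0.437  0.182 -0.904  0.758 -0.288 -2.96 ] tilt 0.3287 head -11.4 yaw 76.3 F [ 0.9  0.  -0.3] w 0.0849
[-0.00056527 -0.00048174  0.01453232]
[ 0.008 -0.027 -0.117]
```

```bash

python3 -m handwheel '[[[0.087,0.002,-0.007,-0.03,0],[0.087,0.004,-0.014,-0.06,0],[0.087,0.006,-0.02,-0.09,0],[0.087,0.008,-0.027,-0.117,0],[0.087,0.008,-0.045,-0.135,0],[0.087,0.008,-0.065,-0.15,0]]]' >/dev/null
python3 - <<'E'
from h import *
tilt(); p,R,s=pose(); np.savez('w5.npz',p=p,R=R); cv2.imwrite('pics/w5.png',grab_frame('wrist'))
cv2.imwrite('pics/s5.png',cv2.resize(grab_frame('side')[180:330,180:380],None,fx=4,fy=4))
E
```

```text
t 16.6 p [0.475  0.0696 0.2073] q [ 0.762 -0.152 -0.826  0.411 -0.74  -2.86 ] tilt 0.3306 head -10.9 yaw 76.3 F [-0.4  0.9  0.1] w 0.0871
```

View pics/w5.png

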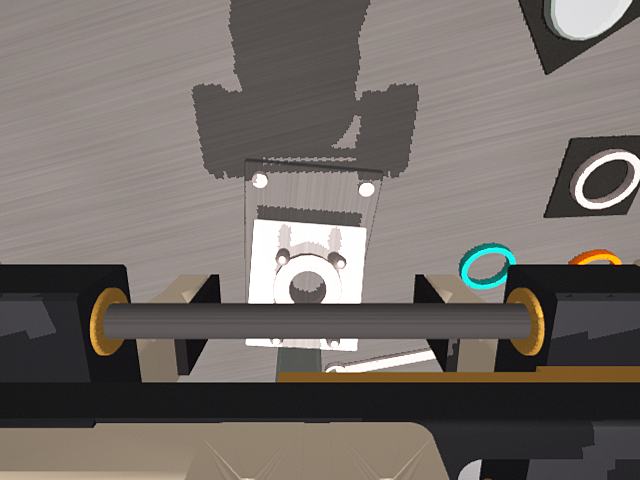

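View pics/s5.png

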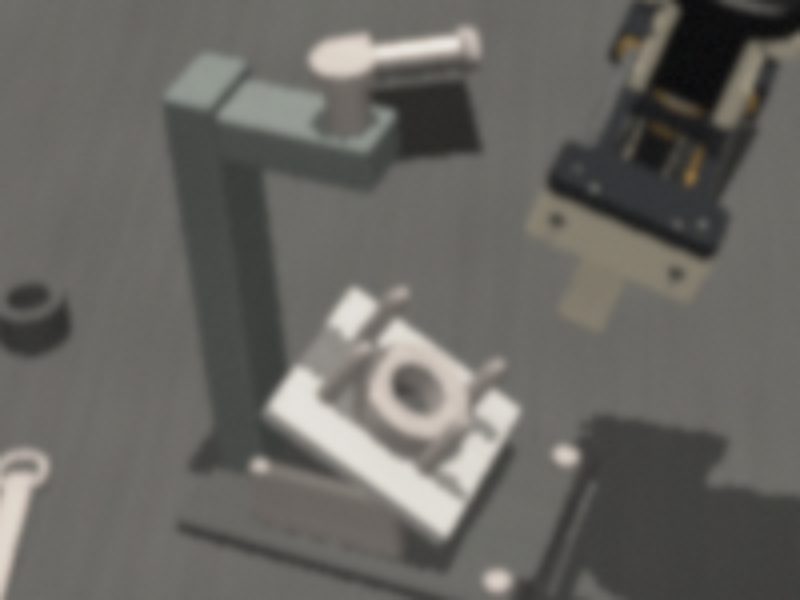

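```bash
cat > p2.py <<'E'
from unt import *
o=untilt(qn(),(0,10,20,30),(.1,.16),(.36,.42),(-25,0,25),(-40,-15),16,turn=-124,rmin=.27,zmin=.05)
for x in o[:8]: print(round(x[0],3),*x[1:8],S(x[8]),'|',S(x[9]))
E
time timeout 500 python3 p2.py
```

```text
0.03 11 20 0.1 0.42 25 -40 [ 0.252 -0.068  0.147] p [0.408 0.152 0.121] tilt 0.301 head -13.0 yaw -159 q [ 1.04 -0.08 -1.02  0.53 -0.6  -1.13] | p [ 0.282 -0.051  0.053] tilt 0.030 head -135.1 yaw -161 q [ 0.57 -0.11 -1.02  0.01 -0.69 -0.23]
0.035 10 20 0.1 0.42 25 -40 [ 0.252 -0.068  0.147] p [0.408 0.152 0.121] tilt 0.301 head -13.0 yaw -159 q [ 1.04 -0.08 -1.02  0.53 -0.6  -1.13] | p [ 0.295 -0.028  0.059] tilt 0.035 head -86.6 yaw -160 q [ 0.66 -0.12 -1.02  0.05 -0.69 -0.35]
0.043 9 0 0.1 0.42 -25 -40 [0.202 0.186 0.12 ] p [ 0.438 -0.002  0.123] tilt 0.293 head -9.6 yaw -159 q [ 0.61 -0.12 -1.02  0.44 -0.5  -0.62] | p [0.276 0.151 0.055] tilt 0.043 head -20.4 yaw -160 q [ 1.22 -0.08 -1.02  0.07 -0.63 -0.92]
0.054 9 20 0.1 0.42 25 -40 [ 0.252 -0.068  0.147] p [0.408 0.152 0.121] tilt 0.301 head -13.0 yaw -159 q [ 1.04 -0.08 -1.02  0.53 -0.6  -1.13] | p [ 0.308 -0.006  0.065] tilt 0.054 head -59.8 yaw -160 q [ 0.74 -0.12 -1.02  0.08 -0.68 -0.46]
0.059 8 10 0.1 0.42 0 -40 [0.266 0.065 0.122] p [0.431 0.077 0.124] tilt 0.293 head -11.7 yaw -159 q [ 0.83 -0.11 -1.02  0.5  -0.56 -0.88]
[... 156 characters left out ...]
002  0.123] tilt 0.293 head -9.6 yaw -159 q [ 0.61 -0.12 -1.02  0.44 -0.5  -0.62] | p [0.299 0.129 0.062] tilt 0.065 head -10.5 yaw -160 q [ 1.13 -0.09 -1.02  0.11 -0.63 -0.86]
0.069 10 20 0.16 0.42 25 -40 [ 0.257 -0.067  0.139] p [0.395 0.144 0.16 ] tilt 0.331 head -10.7 yaw -158 q [ 1.11 -0.19 -1.    0.5  -0.73 -1.13] | p [ 0.268 -0.047  0.117] tilt 0.069 head -33.0 yaw -160 q [ 0.75 -0.38 -1.02  0.08 -0.92 -0.45]
0.079 8 20 0.1 0.42 25 -40 [ 0.252 -0.068  0.147] p [0.408 0.152 0.121] tilt 0.301 head -13.0 yaw -159 q [ 1.04 -0.08 -1.02  0.53 -0.6  -1.13] | p [0.321 0.015 0.071] tilt 0.079 head -46.3 yaw -160 q [ 0.8  -0.12 -1.02  0.13 -0.68 -0.56]
real	0m29.840s
user	0m27.632s
sys	0m0.263s
```

```bash
python3 -c "
from h import *
p,R,s=pose(); print(tl(np.array([.40,.13,.135])-p))"
```

```text
[ 0.04  -0.105  0.04 ]
```

```bash
python3 -m handwheel '[[[0.087,0.01,-0.03,-0.01,-7],[0.087,0.02,-0.06,0.0,-14],[0.087,0.03,-0.09,0.02,-21],[0.087,0.04,-0.105,0.04,-28],[0.087,0.04,-0.105,0.04,-35],[0.087,0.04,-0.105,0.04,-42],[0.087,0.04,-0.105,0.04,-49],[0.087,0.04,-0.105,0.04,-56],[0.087,0.04,-0.105,0.04,-63],[0.087,0.04,-0.105,0.04,-70],[0.087,0.04,-0.105,0.04,-77],[0.087,0.04,-0.105,0.04,-84],[0.087,0.04,-0.105,0.04,-91],[0.087,0.04,-0.105,0.04,-98],[0.087,0.04,-0.105,0.04,-105],[0.087,0.04,-0.105,0.04,-112],[0.087,0.04,-0.105,0.04,-119],[0.087,0.04,-0.105,0.04,-124]]]' >/dev/null
cat > p3.py <<'E'
from sim import *
import sys
tilt(); q0=qn(); p,R=fk(q0,PP); az=np.degrees(np.arctan2(p[1],p[0]))
tg=np.array([0,0,-1.]) if len(sys.argv)<3 else np.array(eval(sys.argv[2]))
out=[]
for hd in range(-60,61,20):
  for el in(-60,-40,-20,0):
    h=np.radians(az+hd+(180 if sys.argv[1]=='in' else 0));e=np.radians(el if sys.argv[1]=='in' else -el)
    l=loc(q0,.3*np.array([np.cos(e)*np.cos(h),np.cos(e)*np.sin(h),np.sin(e)]));q=q0
    for n in range(16):
        q=rows(q,l,0,1,W); pp,RR=fk(q,PP)
        if sys.argv[1]=='in' and (pp[2]<.045 or np.hypot(*pp[:2])<.26): break
        if pp[0]>1.0: break
        out.append((np.linalg.norm(RR.as_matrix()[:,2]-tg),n+1,l.round(3),S(q)))
out.sort(key=lambda o:o[0]+.004*o[1])
for o in out[:6]: print(*o)
E
python3 p3.py in
```

```text
t 18.2 p [0.405  0.1328 0.1439] q [ 1.037 -0.153 -1.016  0.51  -0.664 -1.077] tilt 0.3185 head -11.5 yaw -158.1 F [ 0.6 -0.6  0.3] w 0.0871
0.04709740579315869 10 [ 0.265 -0.041  0.135] p [ 0.264 -0.023  0.106] tilt 0.047 head -54.1 yaw -160 q [ 0.82 -0.34 -1.02  0.06 -0.91 -0.51]
0.0708778817295044 9 [ 0.265 -0.041  0.135] p [ 0.28  -0.004  0.107] tilt 0.071 head -41.9 yaw -160 q [ 0.88 -0.32 -1.02  0.09 -0.88 -0.59]
0.09649216979436546 8 [ 0.265 -0.041  0.135] p [0.296 0.014 0.109] tilt 0.096 head -34.7 yaw -160 q [ 0.92 -0.29 -1.02  0.13 -0.85 -0.66]
0.10452742157448389 9 [ 0.231 -0.11   0.157] p [ 0.336 -0.103  0.045] tilt 0.104 head -1.9 yaw -159 q [ 0.33 -0.03 -1.02  0.08 -0.49 -0.04]
0.11912092533749431 8 [ 0.231 -0.11   0.157] p [ 0.349 -0.073  0.062] tilt 0.119 head -8.2 yaw -159 q [ 0.44 -0.08 -1.02  0.13 -0.53 -0.2 ]
0.1232157425880437 7 [ 0.265 -0.041  0.135] p [0.311 0.031 0.111] tilt 0.123 head -29.6 yaw -160 q [ 0.96 -0.27 -1.02  0.17 -0.82 -0.72]
```

```bash

python3 -m handwheel '[[[0.087,0.26,-0.045,0.14,0]]]' >/dev/null
python3 -m handwheel '[[[0.087,0.26,-0.045,0.14,0]]]' >/dev/null
python3 -m handwheel '[[[0.087,0.26,-0.045,0.14,0]]]' >/dev/null
python3 -m handwheel '[[[0.087,0.26,-0.045,0.14,0]]]' >/dev/null
python3 -m handwheel '[[[0.087,0.26,-0.045,0.14,0]]]' >/dev/null
python3 -m handwheel '[[[0.087,0.26,-0.045,0.14,0]]]' >/dev/null
python3 p3.py in
```

```text
t 18.7 p [0.3267 0.0424 0.1083] q [ 0.94  -0.23  -1.016  0.194 -0.767 -0.715] tilt 0.1363 head -24.7 yaw -158.9 F [ 0.2  0.8 -1.1] w 0.0871
0.005271879992609503 5 [ 0.223 -0.085  0.181] p [ 0.286 -0.078  0.05 ] tilt 0.005 head -23.8 yaw -159 q [ 0.45 -0.1  -1.02  0.01 -0.64 -0.09]
0.025698853706185645 4 [ 0.246 -0.008  0.172] p [ 0.277 -0.009  0.079] tilt 0.026 head -75.2 yaw -159 q [ 0.77 -0.22 -1.02  0.03 -0.78 -0.44]
0.02426320028998739 5 [ 0.246 -0.008  0.172] p [ 0.264 -0.023  0.072] tilt 0.024 head -149.3 yaw -159 q [ 0.71 -0.21 -1.02 -0.01 -0.78 -0.35]
0.029732926954853023 4 [ 0.223 -0.085  0.181] p [ 0.296 -0.051  0.064] tilt 0.030 head -35.9 yaw -159 q [ 0.57 -0.14 -1.02  0.04 -0.68 -0.24]
0.024839072763776233 7 [ 0.261 -0.117  0.09 ] p [ 0.198 -0.172  0.091] tilt 0.025 head 3.2 yaw -159 q [ 0.11 -0.31 -1.02  0.   -0.83  0.26]
0.03000423340507141 6 [ 0.261 -0.117  0.09 ] p [ 0.222 -0.14   0.099] tilt 0.030 head -12.9 yaw -159 q [ 0.29 -0.34 -1.02  0.02 -0.86  0.06]
```

```bash

python3 -m handwheel '[[[0.087,0.225,-0.08,0.18,0]]]' >/dev/null
python3 -m handwheel '[[[0.087,0.225,-0.08,0.18,0]]]' >/dev/null
python3 -m handwheel '[[[0.087,0.225,-0.08,0.18,0]]]' >/dev/null
python3 -m handwheel '[[[0.087,0.225,-0.08,0.18,0]]]' >/dev/null
python3 -c "
from h import *
tilt()
p,R,s=pose()
g=np.array([.4163,.2908]); ty=np.array([np.sin(np.radians(200)),-np.cos(np.radians(200))]); print('toolY',ty, 'view pt',g+.06*ty)
P=np.r_[g+.06*ty,.15]; print(tl(P-p))"
```

```text
t 19.03 p [ 0.2941 -0.0486  0.0651] q [ 0.562 -0.145 -1.015  0.026 -0.683 -0.213] tilt 0.0246 head -10.0 yaw -158.8 F [ 0.9 -0.1  1.1] w 0.0871
toolY [-0.34202014  0.93969262] view pt [0.39577879 0.34718156]
[-0.239  0.331 -0.084]
```

```bash
python3 -m handwheel '[[[0.087,-0.02,0.03,-0.03,0],[0.087,-0.05,0.06,-0.05,0],[0.087,-0.07,0.1,-0.07,0],[0.087,-0.09,0.13,-0.084,0],[0.087,-0.12,0.17,-0.084,0],[0.087,-0.15,0.2,-0.084,0],[0.087,-0.17,0.24,-0.084,0],[0.087,-0.2,0.27,-0.084,0],[0.087,-0.22,0.3,-0.084,0],[0.087,-0.239,0.331,-0.084,0],[0.087,-0.239,0.331,-0.084,0]]]' >/dev/null
python3 - <<'E'
from h import *
tilt(); p,R,s=pose(); np.savez('w6.npz',p=p,R=R); cv2.imwrite('pics/w6.png',grab_frame('wrist')); print(proj('wrist',[.4163,.2908,.017],(p,R)))
E
```

```text
t 19.95 p [0.3972 0.3518 0.1492] q [ 1.113  0.178 -0.439  0.03  -0.945 -0.76 ] tilt 0.0258 head -8.4 yaw -158.7 F [0.4 0.7 0.1] w 0.0872
[326.16685282 144.94234582]
```

View pics/w6.png

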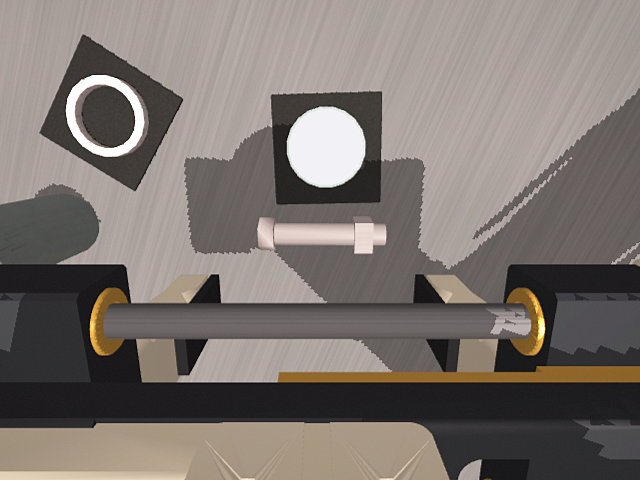

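```bash
python3 - <<'E'
from h import *
d=np.load('w6.npz');T=(d['p'],d['R']);im=cv2.imread('pics/w6.png')
def el(y0,y1,x0,x1,z,thr):
    m=(im.min(2)[y0:y1,x0:x1]>thr).astype('uint8');cs,_=cv2.findContours(m,0,1);c=max(cs,key=cv2.contourArea);e=cv2.fitEllipse(c);uv=(e[0][0]+x0,e[0][1]+y0)
    P=onz('wrist',uv,z,T);Q=onz('wrist',(uv[0]+e[1][0]/2,uv[1]),z,T);print(uv,e[1],P.round(4),'d',2*np.linalg.norm(P-Q));return P
g=el(95,200,280,375,.017,215); r=el(65,165,55,160,.013,225)
p,R,s=pose(); print(tl(np.r_[g[:2],.06]-p),tl(np.r_[g[:2],.007]-p))
E
```

```text
(325.9075393676758, 146.56244277954102) (76.56185150146484, 78.87451934814453) [0.416 0.292 0.017] d 0.057327435848191284
(104.474365234375, 115.31295013427734) (72.82849884033203, 83.87932586669922) [0.5804 0.3314 0.013 ] d 0.05562852570588382
[ 0.006 -0.062  0.09 ] [ 0.007 -0.061  0.143]
```

```bash
python3 -m handwheel '[[[0.087,0.003,-0.035,0.02,0],[0.087,0.006,-0.062,0.05,0],[0.087,0.007,-0.061,0.09,0],[0.087,0.007,-0.061,0.12,0],[0.087,0.007,-0.061,0.137,0],[0.087,0.007,-0.061,0.142,0],[0.087,0.007,-0.061,0.142,0],[0.05,0.007,-0.061,0.142,0],[0.05,0.007,-0.061,0.142,0],[0.05,0.007,-0.061,0.142,0],[0.05,0.007,-0.061,0.142,0],[0.05,0.007,-0.061,0.142,0],[0.05,0.007,-0.061,0.142,0]]]' 15
python3 -c "
from h import *
tilt()
p,R,s=pose(); print(tl(np.array([.77,-.05,.55])-p))"
```

```text
t: 21.08
eef_pos: [0.4166, 0.2925, 0.0085]
ee_rot: [-3.129, 0.023, -2.77]
force: [-2.5, 0.9, 6.7]
width: 0.059
t 21.08 p [0.4166 0.2925 0.0085] q [ 1.017  0.336 -0.644  0.043 -0.58  -0.681] tilt 0.0263 head -6.3 yaw -158.7 F [-2.5  0.9  6.7] w 0.059
[-0.217 -0.454 -0.531]
```

```bash
python3 -c "
from h import *
p,R,s=pose(); print(tl(np.array([.78,-.11,.55])-p), tl(np.array([.6,.09,.4])-p), tl([0,0,.1]))"
```

```text
[-0.205 -0.514 -0.531] [-0.106 -0.26  -0.386] [-0.002 -0.001 -0.1  ]
```

```bash
python3 -m handwheel '[[[0.05,0,0,-0.02,0],[0.05,0,0,-0.05,0],[0.05,0,0,-0.09,0],[0.05,-0.005,-0.01,-0.13,7],[0.05,-0.01,-0.03,-0.17,14],[0.05,-0.02,-0.05,-0.205,21],[0.05,-0.03,-0.07,-0.24,28],[0.05,-0.04,-0.09,-0.275,35],[0.05,-0.05,-0.12,-0.305,42],[0.05,-0.06,-0.15,-0.335,49],[0.05,-0.07,-0.18,-0.36,56],[0.05,-0.085,-0.21,-0.385,63],[0.05,-0.1,-0.24,-0.41,70],[0.05,-0.11,-0.275,-0.43,77],[0.05,-0.125,-0.31,-0.45,84],[0.05,-0.14,-0.34,-0.47,91],[0.05,-0.15,-0.375,-0.49,98],[0.05,-0.165,-0.41,-0.505,105],[0.05,-0.18,-0.44,-0.52,112],[0.05,-0.19,-0.475,-0.531,119]]]' >/dev/null
python3 -m handwheel '[[[0.05,0.01,0.04,0,6],[0.05,0.01,0.04,0,6]]]' >/dev/null
python3 p3.py out '[np.sin(.34)*np.cos(-.23),np.sin(.34)*np.sin(-.23),-np.cos(.34)]'
```

```text
t 22.92 p [ 0.7925 -0.0784  0.5433] q [ 0.149  0.677  1.252  0.009 -2.127 -1.967] tilt 0.0205 head -14.5 yaw 75.5 F [-14.2   4.7   3. ] w 0.0589
0.011818705482941283 12 [ 0.043  0.281 -0.097] p [ 0.945 -0.09   0.536] tilt 0.344 head -12.4 yaw 76 q [ 0.16  0.74  1.25  0.13 -1.75 -1.94]
0.011854092478418258 12 [ 0.035  0.231 -0.188] p [ 0.846 -0.078  0.641] tilt 0.345 head -13.0 yaw 76 q [ 0.2   0.6   1.25  0.15 -1.89 -1.95]
0.016479283495774464 11 [ 0.035  0.231 -0.188] p [ 0.844 -0.078  0.629] tilt 0.318 head -13.0 yaw 76 q [ 0.19  0.61  1.25  0.14 -1.91 -1.95]
0.01031597545959029 13 [ 0.023  0.154 -0.257] p [ 0.725 -0.062  0.736] tilt 0.343 head -13.7 yaw 76 q [ 0.27  0.46  1.25  0.19 -2.04 -1.98]
0.018808822668428548 11 [ 0.043  0.281 -0.097] p [ 0.936 -0.09   0.531] tilt 0.316 head -12.5 yaw 76 q [ 0.16  0.74  1.25  0.12 -1.78 -1.94]
0.015728781678128464 12 [ 0.023  0.154 -0.257] p [ 0.733 -0.065  0.721] tilt 0.319 head -13.7 yaw 76 q [ 0.25  0.48  1.25  0.17 -2.05 -1.98]
```

```bash

python3 -m handwheel '[[[0.05,0.035,0.24,-0.16,0]]]' >/dev/null
python3 -m handwheel '[[[0.05,0.035,0.24,-0.16,0]]]' >/dev/null
python3 -m handwheel '[[[0.05,0.035,0.24,-0.16,0]]]' >/dev/null
python3 -m handwheel '[[[0.05,0.035,0.24,-0.16,0]]]' >/dev/null
python3 -m handwheel '[[[0.05,0.035,0.24,-0.16,0]]]' >/dev/null
python3 -m handwheel '[[[0.05,0.035,0.24,-0.16,0]]]' >/dev/null
python3 -m handwheel '[[[0.05,0.035,0.24,-0.16,0]]]' >/dev/null
python3 -m handwheel '[[[0.05,0.035,0.24,-0.16,0]]]' >/dev/null
python3 -m handwheel '[[[0.05,0.035,0.24,-0.16,0]]]' >/dev/null
python3 -m handwheel '[[[0.05,0.035,0.24,-0.16,0]]]' >/dev/null
python3 -c "
from sim import *
tilt(); q=qn()
for i in range(3): q=rows(q,[.035,.24,-.16],0,1,W);print(S(q))"
```

```text
t 23.75 p [ 0.871  -0.081   0.6133] q [ 0.183  0.639  1.252  0.133 -1.86  -1.932] tilt 0.3378 head -11.7 yaw 76.5 F [ 0.  -0.6 -0.7] w 0.0589
p [ 0.875 -0.08   0.624] tilt 0.365 head -11.7 yaw 77 q [ 0.19  0.63  1.25  0.15 -1.84 -1.93]
p [ 0.878 -0.079  0.635] tilt 0.391 head -11.8 yaw 77 q [ 0.19  0.62  1.25  0.16 -1.82 -1.93]
p [ 0.88  -0.078  0.648] tilt 0.418 head -11.8 yaw 77 q [ 0.2   0.62  1.25  0.17 -1.8  -1.93]
```

```bash
python3 -c "
from sim import *
p,R,s=pose(); P1=PC+.14*NZ; print(P1,tl(np.array([.50,.06,.47])-p),tl(P1-p)); 
q=qn(); q=rows(q,tl(np.array([.50,.06,.47])-p),0,14,W);print(S(q)); q=rows(q,loc(q,P1-fk(q,PP)[0]),0,10,W);print(S(q))
q=rows(q,loc(q,PC+.028*NZ-fk(q,PP)[0]),0,10,W);print(S(q))"
```

```text
[0.51869732 0.05885061 0.19135589] [ 0.049 -0.419  0.003] [ 0.049 -0.496  0.271]
p [0.501 0.06  0.47 ] tilt 0.338 head -11.7 yaw 77 q [ 0.72 -0.21 -0.24  0.28 -1.34 -2.57]
p [0.519 0.059 0.191] tilt 0.338 head -11.7 yaw 77 q [ 0.66 -0.06 -0.8   0.44 -0.65 -2.79]
p [0.575 0.039 0.096] tilt 0.338 head -11.7 yaw 77 q [ 0.46  0.15 -0.91  0.74 -0.32 -2.95]
```

```bash
python3 -m handwheel '[[[0.05,0.005,-0.04,0,0],[0.05,0.01,-0.08,0,0],[0.05,0.014,-0.12,0,0],[0.05,0.019,-0.16,0,0],[0.05,0.024,-0.2,0,0],[0.05,0.028,-0.24,0,0],[0.05,0.033,-0.28,0.0,0],[0.05,0.038,-0.32,0.0,0],[0.05,0.043,-0.36,0.0,0],[0.05,0.049,-0.4,0.01,0],[0.05,0.049,-0.425,0.04,0],[0.05,0.049,-0.437,0.08,0],[0.05,0.049,-0.45,0.12,0],[0.05,0.049,-0.46,0.16,0],[0.05,0.049,-0.475,0.2,0],[0.05,0.049,-0.485,0.235,0],[0.05,0.049,-0.493,0.26,0],[0.05,0.049,-0.496,0.271,0],[0.05,0.049,-0.496,0.271,0]]]' >/dev/null
python3 - <<'E'
from h import *
tilt(); p,R,s=pose(); np.savez('w7.npz',p=p,R=R); cv2.imwrite('pics/w7.png',grab_frame('wrist'));print(nest(p)); 
for z in (.06,.04,.032): print(z,tl(PC+z*NZ-p))
for y in(-23.1,23.1): print(proj('wrist',PC+NX*-.0321+NY*y/1000+.05*NZ,(p,R)).round(1))
E
```

```text
t 25.33 p [0.5176 0.0588 0.1909] q [ 0.659 -0.059 -0.8    0.439 -0.646 -2.792] tilt 0.3387 head -11.3 yaw 76.7 F [-0.4 -0.5 -0.8] w 0.0587
[-0.00108647 -0.00039273  0.14018999]
0.06 [-0.005  0.018  0.078]
0.04 [-0.007  0.022  0.098]
0.032 [-0.007  0.024  0.105]
[277.9 221.1]
[344.7 226.9]
```

View pics/w7.png

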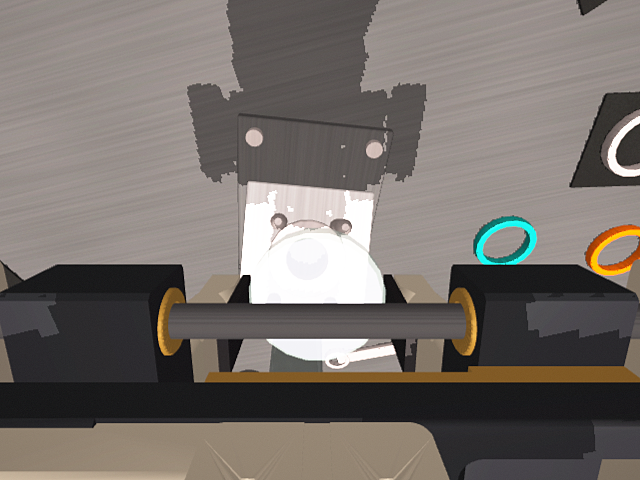

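```bash
python3 -m handwheel '[[[0.05,-0.001,0.006,0.025,0],[0.05,-0.003,0.012,0.05,0],[0.05,-0.005,0.017,0.07,0],[0.05,-0.006,0.02,0.085,0],[0.05,-0.007,0.022,0.093,0],[0.05,-0.007,0.022,0.098,0],[0.05,-0.007,0.022,0.1,0],[0.05,-0.007,0.022,0.1,0]]]'
python3 -c "
from h import *
tilt(); p,R,s=pose(); print(nest(p)); print(tl(PC+.034*NZ-p),tl(PC+.028*NZ-p))"
```

```text
t: 26.05
eef_pos: [0.5723, 0.042, 0.1092]
ee_rot: [2.79, -0.016, 1.34]
force: [-2.4, 0.5, -1.1]
width: 0.0591
t 26.05 p [0.5723 0.042  0.1092] q [ 0.485  0.13  -0.89   0.685 -0.345 -2.914] tilt 0.3445 head -10.7 yaw 76.8 F [-2.4  0.5 -1.1] w 0.0591
[0.00398088 0.00208735 0.04055732]
[-0.002 -0.003  0.007] [-0.003 -0.002  0.013]
```

```bash
python3 -m handwheel '[[[0.05,-0.001,-0.002,0.002,0],[0.05,-0.002,-0.004,0.004,0],[0.05,-0.002,-0.004,0.004,0]]]' 8
python3 -c "
from h import *
tilt(); p,R,s=pose(); print(nest(p)); print(tl(PC+.034*NZ-p),tl(PC+.028*NZ-p))"
```

```text
t: 26.3
eef_pos: [0.5701, 0.0413, 0.1052]
ee_rot: [2.788, -0.018, 1.341]
force: [-0.7, -0.2, 0.4]
width: 0.0593
t 26.3 p [0.5701 0.0413 0.1052] q [ 0.473  0.13  -0.911  0.727 -0.323 -2.947] tilt 0.3465 head -10.4 yaw 76.8 F [-0.7 -0.2  0.4] w 0.0593
[0.00023262 0.0007259  0.03813446]
[-0.001  0.001  0.004] [-0.001  0.002  0.01 ]
```

```bash
python3 -m handwheel '[[[0.05,0,0,0.001,0],[0.05,0,0,0.002,0],[0.05,0,0.001,0.003,0],[0.05,-0.001,0.001,0.004,0],[0.05,-0.001,0.001,0.004,0]]]' 8
python3 -c "
from h import *
tilt(); p,R,s=pose(); print(nest(p)); print(tl(PC+.030*NZ-p),tl(PC+.028*NZ-p))"
python3 -m handwheel '[[[0.05,0,0,0.001,0],[0.05,0,0,0.002,0],[0.05,0,0,0.003,0]]]' 8
python3 -c "
from h import *
tilt(); p,R,s=pose(); print(nest(p)); print(tl(PC+.030*NZ-p),tl(PC+.028*NZ-p))"
```

```text
t: 26.72
eef_pos: [0.5724, 0.0399, 0.1017]
ee_rot: [2.788, -0.018, 1.341]
force: [0.1, 1.1, 0.8]
width: 0.0587
t 26.72 p [0.5724 0.0399 0.1017] q [ 0.46   0.138 -0.916  0.752 -0.309 -2.961] tilt 0.3466 head -10.4 yaw 76.8 F [0.1 1.1 0.8] w 0.0587
[0.00057781 0.00017611 0.03377556]
[-0.     0.     0.004] [-0.001  0.001  0.006]
t: 26.97
eef_pos: [0.5739, 0.04, 0.0992]
ee_rot: [2.787, -0.018, 1.341]
force: [-0.7, 0.7, 5.4]
width: 0.0592
t 26.97 p [0.5739 0.04   0.0992] q [ 0.451  0.143 -0.922  0.776 -0.297 -2.978] tilt 0.3474 head -10.3 yaw 76.9 F [-0.7  0.7  5.4] w 0.0592
[0.00054226 0.0007433  0.03094883]
[-0.001 -0.     0.001] [-0.001 -0.     0.003]
```

```bash
python3 -m handwheel '[[[0.05,0,0,0.0005,0],[0.05,0,0,0.001,0],[0.05,0,0,0.0015,0],[0.05,0,0,0.002,0]]]' 6
python3 -c "
from h import *
tilt(); p,R,s=pose(); print(nest(p)); print(tl(PC+.028*NZ-p)); np.savez('w8.npz',p=p,R=R)
cv2.imwrite('pics/s8.png',cv2.resize(grab_frame('side')[180:330,180:380],None,fx=4,fy=4)); cv2.imwrite('pics/w8.png',grab_frame('wrist'))"
```

```text
t: 27.3
eef_pos: [0.5749, 0.04, 0.0976]
ee_rot: [2.787, -0.019, 1.342]
force: [-1.1, 0.5, 4.2]
width: 0.0595
t 27.3 p [0.5749 0.04   0.0976] q [ 0.445  0.146 -0.926  0.793 -0.289 -2.99 ] tilt 0.3479 head -10.2 yaw 76.9 F [-1.1  0.5  4.2] w 0.0595
[0.00040827 0.0011306  0.02910603]
[-0.001 -0.     0.001]
```

View pics/w8.png

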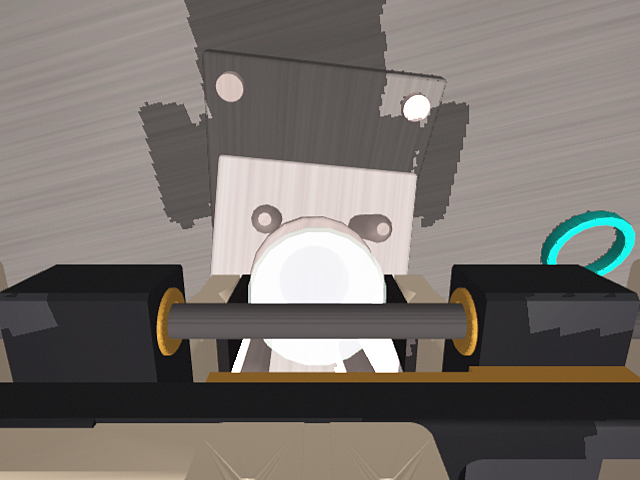

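View pics/s8.png

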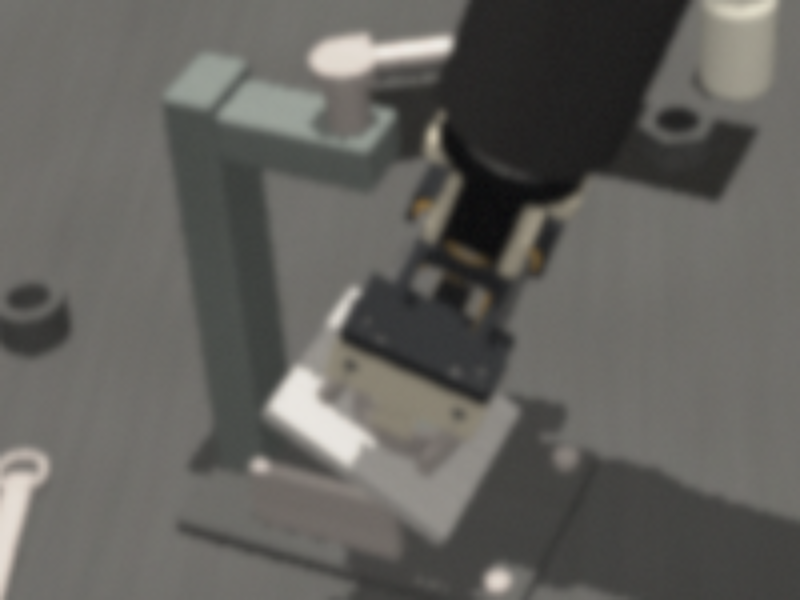

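```bash
python3 -m handwheel '[[[0.05,0,0,0.0007,0],[0.05,0,0,0.0014,0],[0.05,0,0,0.002,0],[0.05,0,0,0.0025,0]]]' 6
python3 -c "
from h import *
tilt(); p,R,s=pose(); print(nest(p))"
python3 -m handwheel '[[[0.05,0,0,0.0007,0],[0.05,0,0,0.0014,0],[0.05,0,0,0.002,0]]]' 6
python3 -c "
from h import *
tilt(); p,R,s=pose(); print(nest(p))"
```

```text
t: 27.73
eef_pos: [0.5759, 0.0401, 0.0952]
ee_rot: [2.787, -0.019, 1.342]
force: [-1.0, 2.0, 3.7]
width: 0.0593
t 27.73 p [0.5759 0.0401 0.0952] q [ 0.437  0.151 -0.932  0.816 -0.279 -3.006] tilt 0.3479 head -10.2 yaw 76.9 F [-1.   2.   3.7] w 0.0593
[-8.40581476e-05  1.51213648e-03  2.65943192e-02]
t: 27.98
eef_pos: [0.5767, 0.0401, 0.0937]
ee_rot: [2.786, -0.019, 1.342]
force: [-7.0, 1.9, 12.7]
width: 0.0596
t 27.98 p [0.5767 0.0401 0.0937] q [ 0.429  0.154 -0.936  0.836 -0.271 -3.02 ] tilt 0.3485 head -10.1 yaw 76.9 F [-7.   1.9 12.7] w 0.0596
[-0.00024295  0.00175358  0.02488249]
```

```bash

python3 -m handwheel '[[[0.064,0,0,0,0],[0.07,0,0,0,0],[0.08,0,0,0,0],[0.087,0,0,0,0],[0.087,0,0,0,0]]]'
python3 - <<'E'
from h import *
tilt(); p,R,s=pose(); print(nest(p)); print(tl(.12*NZ))
E
```

```text
t: 28.4
eef_pos: [0.5764, 0.0399, 0.0933]
ee_rot: [2.787, -0.019, 1.342]
force: [0.3, -0.0, 0.3]
width: 0.0836
t 28.4 p [0.5764 0.0399 0.0933] q [ 0.429  0.154 -0.937  0.836 -0.271 -3.02 ] tilt 0.3479 head -10.2 yaw 76.9 F [ 0.3 -0.   0.3] w 0.0836
[-0.00060184  0.00148998  0.02463549]
[ 0.009 -0.024 -0.117]
```

```bash

python3 -m handwheel '[[[0.087,0.002,-0.006,-0.03,0],[0.087,0.004,-0.012,-0.06,0],[0.087,0.006,-0.018,-0.09,0],[0.087,0.009,-0.026,-0.117,0],[0.087,0.009,-0.045,-0.135,0],[0.087,0.009,-0.065,-0.15,0]]]' >/dev/null
python3 - <<'E'
from h import *
tilt(); p,R,s=pose(); np.savez('w9.npz',p=p,R=R); im=grab_frame('wrist');cv2.imwrite('pics/w9.png',im)
a=cv2.resize(grab_frame('side')[230:330,200:330],None,fx=4.6,fy=4.6); b=cv2.resize(im[180:300,210:400],None,fx=3,fy=3)
cv2.imwrite('pics/s9.png',a);
E
```

```text
t 28.9 p [0.4676 0.0728 0.2131] q [ 0.794 -0.183 -0.85   0.438 -0.744 -2.898] tilt 0.3491 head -9.9 yaw 76.9 F [-0.6  0.8  0.5] w 0.0869
```

View pics/w9.png

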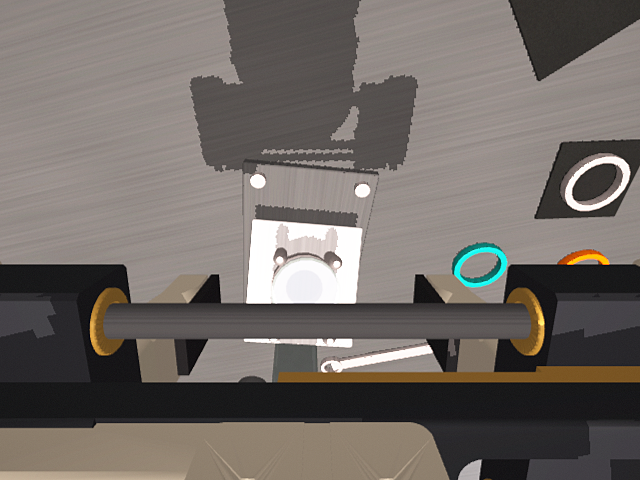

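View pics/s9.png

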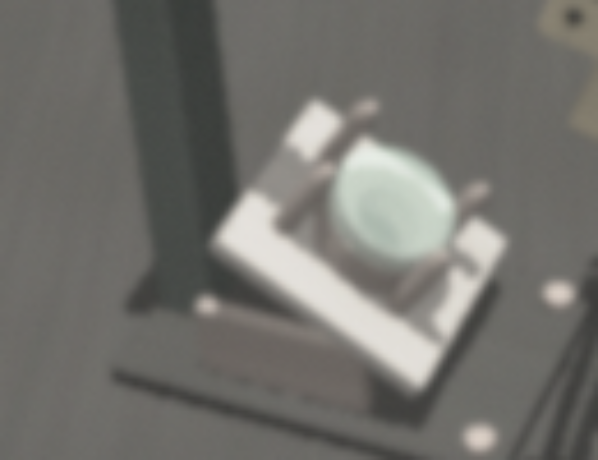

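```bash
python3 -m handwheel '[[[0.087,0.01,-0.03,-0.01,-7],[0.087,0.02,-0.06,0.0,-14],[0.087,0.03,-0.08,0.02,-21],[0.087,0.04,-0.095,0.04,-28],[0.087,0.04,-0.095,0.045,-35],[0.087,0.04,-0.095,0.045,-42],[0.087,0.04,-0.095,0.045,-49],[0.087,0.04,-0.095,0.045,-56],[0.087,0.04,-0.095,0.045,-63],[0.087,0.04,-0.095,0.045,-70],[0.087,0.04,-0.095,0.045,-77],[0.087,0.04,-0.095,0.045,-84],[0.087,0.04,-0.095,0.045,-91],[0.087,0.04,-0.095,0.045,-95]]]' >/dev/null
python3 p3.py in
```

```text
t 30.17 p [0.4106 0.1334 0.1493] q [ 1.03  -0.158 -1.016  0.533 -0.661 -1.584] tilt 0.333 head -10.7 yaw 172.3 F [-0.3  0.3  0.1] w 0.0875
0.05924974623582789 10 [ 0.215 -0.162  0.131] p [ 0.266 -0.023  0.114] tilt 0.059 head -40.4 yaw 172 q [ 0.84 -0.37 -1.02  0.07 -0.93 -1.03]
0.08443098445057967 9 [ 0.215 -0.162  0.131] p [ 0.283 -0.004  0.115] tilt 0.084 head -34.1 yaw 172 q [ 0.89 -0.35 -1.02  0.11 -0.89 -1.11]
0.11067803532654133 8 [ 0.215 -0.162  0.131] p [0.299 0.014 0.116] tilt 0.111 head -29.6 yaw 172 q [ 0.93 -0.32 -1.02  0.15 -0.86 -1.17]
0.12095204122676274 9 [ 0.153 -0.207  0.154] p [ 0.339 -0.103  0.053] tilt 0.121 head -1.5 yaw 172 q [ 0.33 -0.06 -1.02  0.09 -0.49 -0.54]
0.13773179040590564 7 [ 0.215 -0.162  0.131] p [0.314 0.032 0.118] tilt 0.137 head -26.0 yaw 172 q [ 0.96 -0.29 -1.02  0.19 -0.83 -1.23]
0.13521685876129863 8 [ 0.153 -0.207  0.154] p [ 0.352 -0.073  0.069] tilt 0.135 head -7.1 yaw 172 q [ 0.44 -0.1  -1.02  0.14 -0.54 -0.7 ]
```

```bash

python3 -m handwheel '[[[0.087,0.21,-0.165,0.135,0]]]' >/dev/null
python3 -m handwheel '[[[0.087,0.21,-0.165,0.135,0]]]' >/dev/null
python3 -m handwheel '[[[0.087,0.21,-0.165,0.135,0]]]' >/dev/null
python3 -m handwheel '[[[0.087,0.21,-0.165,0.135,0]]]' >/dev/null
python3 -m handwheel '[[[0.087,0.21,-0.165,0.135,0]]]' >/dev/null
python3 -m handwheel '[[[0.087,0.21,-0.165,0.135,0]]]' >/dev/null
python3 p3.py in
```

```text
t 30.67 p [0.329  0.0416 0.1154] q [ 0.951 -0.249 -1.016  0.212 -0.784 -1.235] tilt 0.1516 head -24.0 yaw 172.5 F [ 0.7 -0.3  0.4] w 0.0869
0.008180278062526358 6 [ 0.159 -0.18   0.179] p [ 0.274 -0.105  0.046] tilt 0.008 head 70.6 yaw 172 q [ 0.33 -0.08 -1.02 -0.01 -0.63 -0.46]
0.02070347519836865 5 [ 0.159 -0.18   0.179] p [ 0.287 -0.078  0.061] tilt 0.021 head -24.4 yaw 172 q [ 0.46 -0.13 -1.02  0.03 -0.67 -0.62]
0.020709657781045367 5 [ 0.215 -0.124  0.169] p [ 0.264 -0.023  0.083] tilt 0.021 head -106.0 yaw 172 q [ 0.74 -0.25 -1.02  0.01 -0.82 -0.89]
0.03832433586756456 4 [ 0.215 -0.124  0.169] p [ 0.278 -0.009  0.089] tilt 0.038 head -55.6 yaw 172 q [ 0.8  -0.25 -1.02  0.05 -0.81 -0.97]
0.04499394689488893 4 [ 0.159 -0.18   0.179] p [ 0.297 -0.052  0.074] tilt 0.045 head -31.5 yaw 172 q [ 0.58 -0.17 -1.02  0.06 -0.71 -0.77]
0.050194644492162675 4 [ 0.248 -0.052  0.161] p [0.264 0.043 0.094] tilt 0.050 head -70.1 yaw 172 q [ 1.04 -0.28 -1.02  0.05 -0.86 -1.21]
```

```bash

python3 -m handwheel '[[[0.087,0.16,-0.18,0.18,0]]]' >/dev/null
python3 -m handwheel '[[[0.087,0.16,-0.18,0.18,0]]]' >/dev/null
python3 -m handwheel '[[[0.087,0.16,-0.18,0.18,0]]]' >/dev/null
python3 -m handwheel '[[[0.087,0.16,-0.18,0.18,0]]]' >/dev/null
python3 -c "
from h import *
tilt()
p,R,s=pose(); g=np.array([.5804,.3305]); print(tl(np.r_[.42,.2,.2]-p),tl(np.r_[g,.1]-p))"
```

```text
t 31.0 p [ 0.2961 -0.0506  0.0737] q [ 0.574 -0.173 -1.016  0.048 -0.704 -0.74 ] tilt 0.0395 head -18.9 yaw 172.6 F [ 1.1 -0.6 -1.2] w 0.0868
[-0.095  0.263 -0.125] [-0.234  0.414 -0.021]
```

```bash

python3 -m handwheel '[[[0.087,0.16,-0.18,0.18,0]]]' >/dev/null
python3 -c "
from h import *
tilt()
p,R,s=pose(); g=np.array([.5804,.3305]); print(tl(np.r_[.42,.2,.2]-p),tl(np.r_[g,.1]-p))"
```

```text
t 31.08 p [ 0.2852 -0.0768  0.0597] q [ 0.451 -0.132 -1.015  0.007 -0.668 -0.584] tilt 0.02 head 14.0 yaw 172.7 F [ 2.2 -0.7 -0.2] w 0.0868
[-0.101  0.293 -0.136] [-0.242  0.442 -0.033]
```

```bash
python3 -m handwheel '[[[0.087,-0.01,0.03,-0.03,0],[0.087,-0.03,0.06,-0.06,0],[0.087,-0.04,0.1,-0.09,0],[0.087,-0.05,0.13,-0.12,0],[0.087,-0.06,0.17,-0.136,0],[0.087,-0.08,0.21,-0.136,0],[0.087,-0.1,0.25,-0.136,0],[0.087,-0.12,0.285,-0.13,0],[0.087,-0.14,0.315,-0.12,0],[0.087,-0.16,0.35,-0.1,0],[0.087,-0.19,0.38,-0.08,0],[0.087,-0.22,0.41,-0.06,0],[0.087,-0.242,0.442,-0.033,0],[0.087,-0.242,0.442,-0.033,0],[0.087,-0.242,0.442,-0.033,0]]]' >/dev/null
python3 -c "
from h import *
tilt()
p,R,s=pose(); g=np.array([.5804,.3305]); print(tl(np.r_[g,.006]-p)); np.savez('w10.npz',p=p,R=R); cv2.imwrite('pics/w10.png',grab_frame('wrist'))"
```

```text
t 32.33 p [0.5827 0.332  0.0926] q [ 0.814  0.449 -0.178  0.013 -0.934 -0.95 ] tilt 0.0139 head -3.3 yaw 172.7 F [-0.  -0.   0.3] w 0.0869
[ 0.003 -0.002  0.087]
```

View pics/w10.png

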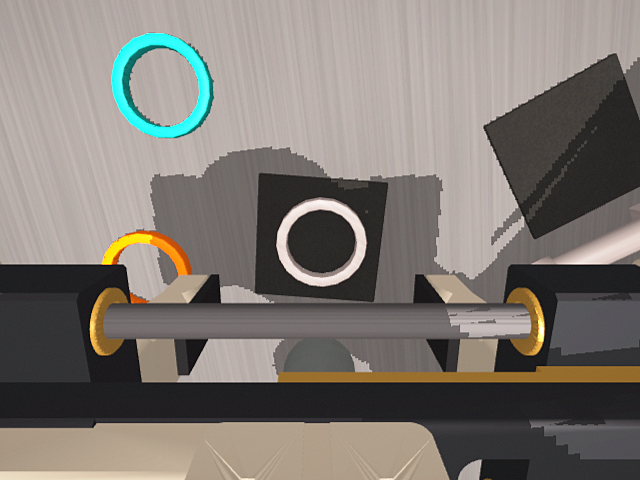

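```bash
python3 -m handwheel '[[[0.087,0.001,-0.001,0.03,0],[0.087,0.003,-0.002,0.06,0],[0.087,0.003,-0.002,0.08,0],[0.087,0.003,-0.002,0.087,0],[0.087,0.003,-0.002,0.088,0],[0.05,0.003,-0.002,0.088,0],[0.05,0.003,-0.002,0.088,0],[0.05,0.003,-0.002,0.088,0],[0.05,0.003,-0.002,0.088,0],[0.05,0.003,-0.002,0.088,0],[0.05,0.003,-0.002,0.088,0]]]' 15
python3 -c "
from h import *
tilt()
p,R,s=pose(); print(tl(np.array([.78,-.11,.55])-p), tl(np.array([.6,.2,.4])-p))"
```

```text
t: 33.3
eef_pos: [0.5798, 0.3294, 0.0079]
ee_rot: [3.139, 0.015, 3.014]
force: [-1.1, -0.0, 5.5]
width: 0.0594
t 33.3 p [0.5798 0.3294 0.0079] q [ 0.815  0.537 -0.262  0.016 -0.761 -0.954] tilt 0.0156 head 3.2 yaw 172.7 F [-1.1 -0.   5.5] w 0.0594
[-0.263 -0.409 -0.539] [-0.043 -0.125 -0.392]
```

```bash
python3 -m handwheel '[[[0.05,0,0,-0.02,0],[0.05,0,0,-0.05,0],[0.05,0,0,-0.09,0],[0.05,0,0,-0.13,0],[0.05,0,-0.01,-0.17,7],[0.05,-0.01,-0.03,-0.205,14],[0.05,-0.02,-0.05,-0.24,21],[0.05,-0.035,-0.07,-0.275,28],[0.05,-0.05,-0.09,-0.305,35],[0.05,-0.07,-0.12,-0.335,42],[0.05,-0.09,-0.15,-0.36,49],[0.05,-0.11,-0.18,-0.385,56],[0.05,-0.13,-0.21,-0.41,63],[0.05,-0.15,-0.24,-0.43,70],[0.05,-0.17,-0.27,-0.45,77],[0.05,-0.19,-0.3,-0.47,84],[0.05,-0.21,-0.33,-0.49,91],[0.05,-0.23,-0.36,-0.51,96],[0.05,-0.245,-0.385,-0.525,96],[0.05,-0.255,-0.4,-0.535,96]]]' >/dev/null
python3 -m handwheel '[[[0.05,0.0,0.02,-0.01,0]]]' >/dev/null
python3 p3.py out '[np.sin(.345)*np.cos(-.2),np.sin(.345)*np.sin(-.2),-np.cos(.345)]'
```

```text
t 35.05 p [ 0.7832 -0.1127  0.5497] q [ 0.105  0.669  1.252  0.008 -2.133 -1.912] tilt 0.0225 head -11.1 yaw 76.2 F [ 45.3 -39.7  47.7] w 0.0593
0.0017882896482208424 12 [ 0.099  0.212 -0.188] p [ 0.84  -0.006  0.645] tilt 0.337 head -11.2 yaw 76 q [ 0.29  0.6   1.25  0.17 -1.91 -2.02]
0.009827681659485268 12 [ 0.122  0.256 -0.097] p [0.941 0.004 0.54 ] tilt 0.333 head -10.0 yaw 77 q [ 0.27  0.74  1.25  0.15 -1.77 -2.02]
0.008630139179847578 13 [ 0.065  0.141 -0.257] p [ 0.719 -0.019  0.74 ] tilt 0.338 head -12.9 yaw 76 q [ 0.34  0.46  1.25  0.21 -2.06 -2.02]
0.010811239987199996 14 [ 0.107  0.111 -0.257] p [0.692 0.062 0.758] tilt 0.344 head -9.9 yaw 77 q [ 0.48  0.44  1.25  0.24 -2.09 -2.14]
0.02013044539374318 12 [ 0.028  0.283 -0.096] p [ 0.937 -0.131  0.541] tilt 0.345 head -14.6 yaw 76 q [ 0.11  0.73  1.25  0.13 -1.76 -1.88]
0.01909664327942772 13 [ 0.107  0.111 -0.257] p [0.702 0.051 0.743] tilt 0.321 head -10.3 yaw 76 q [ 0.45  0.45  1.25  0.22 -2.09 -2.12]
```

```bash

python3 -m handwheel '[[[0.05,0.1,0.22,-0.17,0]]]' >/dev/null
python3 -m handwheel '[[[0.05,0.1,0.22,-0.17,0]]]' >/dev/null
python3 -c "from h import *; tilt()"
python3 -m handwheel '[[[0.05,0.1,0.22,-0.17,0]]]' >/dev/null
python3 -m handwheel '[[[0.05,0.1,0.22,-0.17,0]]]' >/dev/null
python3 -m handwheel '[[[0.05,0.1,0.22,-0.17,0]]]' >/dev/null
python3 -m handwheel '[[[0.05,0.1,0.22,-0.17,0]]]' >/dev/null
python3 -m handwheel '[[[0.05,0.1,0.22,-0.17,0]]]' >/dev/null
python3 -m handwheel '[[[0.05,0.1,0.22,-0.17,0]]]' >/dev/null
python3 -m handwheel '[[[0.05,0.1,0.22,-0.17,0]]]' >/dev/null
python3 -m handwheel '[[[0.05,0.1,0.22,-0.17,0]]]' >/dev/null
python3 -c "
from sim import *
tilt(); q=qn()
for i in range(3): q=rows(q,[.1,.22,-.17],0,1,W);print(S(q))"
```

```text
t 35.22 p [ 0.8023 -0.092   0.5474] q [ 0.139  0.676  1.249  0.033 -2.092 -1.941] tilt 0.0585 head -21.5 yaw 75.8 F [-0.3  1.3 -0.1] w 0.0592
t 35.88 p [ 0.8597 -0.0211  0.6078] q [ 0.26   0.642  1.251  0.145 -1.904 -2.005] tilt 0.2993 head -12.2 yaw 76.3 F [ 0.1 -0.4 -1. ] w 0.0593
p [ 0.864 -0.013  0.618] tilt 0.326 head -11.9 yaw 76 q [ 0.27  0.64  1.25  0.16 -1.89 -2.01]
p [ 0.867 -0.005  0.628] tilt 0.352 head -11.6 yaw 76 q [ 0.29  0.63  1.25  0.17 -1.87 -2.02]
p [0.869 0.003 0.64 ] tilt 0.378 head -11.2 yaw 76 q [ 0.3   0.62  1.25  0.19 -1.85 -2.03]
```

```bash

python3 -m handwheel '[[[0.05,0.1,0.22,-0.17,0]]]' >/dev/null
python3 -m handwheel '[[[0.05,0.1,0.22,-0.17,0]]]' >/dev/null
python3 -c "
from sim import *
tilt(); p,R,s=pose(); P1=PC+.15*NZ; print(P1,tl(np.array([.50,.06,.47])-p),tl(P1-p)); 
q=qn(); q=rows(q,tl(np.array([.50,.06,.47])-p),-2,14,W); q=rows(q,loc(q,P1-fk(q,PP)[0]),0,10,W);print(S(q))
q=rows(q,loc(q,PC+.038*NZ-fk(q,PP)[0]),0,10,W);print(S(q))"
```

```text
t 36.05 p [ 0.868  -0.0049  0.6298] q [ 0.29   0.629  1.251  0.177 -1.862 -2.021] tilt 0.3579 head -11.5 yaw 76.4 F [ 0.3 -0.  -1.2] w 0.0592
[0.51369325 0.06063249 0.19982844] [-0.026 -0.405  0.016] [-0.026 -0.49   0.273]
p [0.514 0.061 0.2  ] tilt 0.358 head -11.5 yaw 78 q [ 0.68 -0.09 -0.82  0.47 -0.65 -2.81]
p [0.57  0.041 0.105] tilt 0.358 head -11.5 yaw 78 q [ 0.45  0.12 -0.94  0.82 -0.3  -2.99]
```

```bash
python3 -m handwheel '[[[0.05,-0.002,-0.03,0,-1],[0.05,-0.005,-0.07,0.002,-2],[0.05,-0.008,-0.11,0.004,-2],[0.05,-0.01,-0.15,0.006,-2],[0.05,-0.012,-0.19,0.008,-2],[0.05,-0.015,-0.23,0.01,-2],[0.05,-0.018,-0.27,0.012,-2],[0.05,-0.02,-0.31,0.014,-2],[0.05,-0.024,-0.35,0.016,-2],[0.05,-0.026,-0.39,0.02,-2],[0.05,-0.026,-0.415,0.045,-2],[0.05,-0.026,-0.43,0.08,-2],[0.05,-0.026,-0.445,0.12,-2],[0.05,-0.026,-0.457,0.16,-2],[0.05,-0.026,-0.47,0.2,-2],[0.05,-0.026,-0.48,0.235,-2],[0.05,-0.026,-0.487,0.26,-2],[0.05,-0.026,-0.49,0.273,-2],[0.05,-0.026,-0.49,0.273,-2]]]' >/dev/null
python3 - <<'E'
from h import *
tilt(); p,R,s=pose(); np.savez('w11.npz',p=p,R=R); cv2.imwrite('pics/w11.png',grab_frame('wrist'));print(nest(p)); 
for z in (.07,.05): print(z,tl(PC+z*NZ-p))
for y in(-23.1,23.1): print(proj('wrist',PC+NX*-.0321+NY*y/1000+.05*NZ,(p,R)).round(1))
E
```

```text
t 37.63 p [0.512  0.0594 0.1963] q [ 0.678 -0.083 -0.824  0.473 -0.648 -2.806] tilt 0.3552 head -11.9 yaw 78.3 F [-0.5  0.2 -1.2] w 0.0593
[-0.00287623 -0.00173895  0.14760857]
0.07 [-0.004  0.018  0.076]
0.05 [-0.006  0.021  0.095]
[280.8 220.3]
[345.6 227.8]
```

View pics/w11.png

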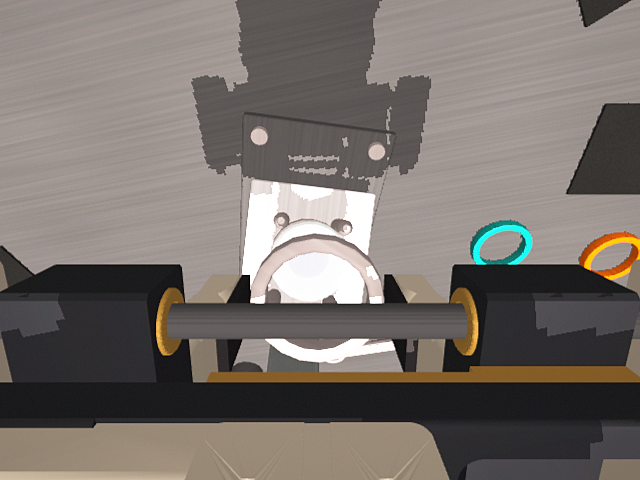

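```bash
python3 -m handwheel '[[[0.05,-0.001,0.005,0.025,0],[0.05,-0.003,0.011,0.05,0],[0.05,-0.004,0.016,0.07,0],[0.05,-0.005,0.018,0.083,0],[0.05,-0.006,0.02,0.092,0],[0.05,-0.006,0.02,0.094,0],[0.05,-0.006,0.02,0.094,0]]]' 10
python3 -c "
from h import *
tilt(); p,R,s=pose(); print(nest(p)); print(tl(PC+.048*NZ-p),tl(PC+.045*NZ-p))"
```

```text
t: 38.27
eef_pos: [0.5641, 0.0437, 0.1193]
ee_rot: [2.774, -0.001, 1.367]
force: [0.2, -0.0, -0.5]
width: 0.06
t 38.27 p [0.5641 0.0437 0.1193] q [ 0.499  0.098 -0.912  0.721 -0.359 -2.929] tilt 0.3591 head -11.6 yaw 78.3 F [ 0.2 -0.  -0.5] w 0.06
[0.00229835 0.00098794 0.0535443 ]
[-0.001 -0.001  0.006] [-0.001 -0.001  0.009]
```

```bash
python3 -m handwheel '[[[0.05,0,-0.001,0.002,0],[0.05,-0.001,-0.001,0.004,0],[0.05,-0.001,-0.001,0.006,0],[0.05,-0.001,-0.001,0.008,0],[0.05,-0.001,-0.001,0.009,0]]]' 8
python3 -c "
from h import *
tilt(); p,R,s=pose(); print(nest(p)); print(tl(PC+.043*NZ-p),tl(PC+.040*NZ-p))"
```

```text
t: 38.68
eef_pos: [0.5664, 0.0426, 0.1109]
ee_rot: [2.774, -0.001, 1.367]
force: [-3.6, 1.7, 3.5]
width: 0.0601
t 38.68 p [0.5664 0.0426 0.1109] q [ 0.474  0.112 -0.933  0.784 -0.324 -2.973] tilt 0.3598 head -11.5 yaw 78.3 F [-3.6  1.7  3.5] w 0.0601
[-9.78342439e-05  7.20347405e-04  4.50669065e-02]
[-0.001  0.     0.002] [-0.001  0.001  0.005]
```

```bash
python3 -m handwheel '[[[0.05,0,0,0.0007,0],[0.05,0,0,0.0014,0],[0.05,0,0,0.002,0],[0.05,-0.001,0,0.0027,0]]]' 6
python3 -c "
from h import *
tilt(); p,R,s=pose(); print(nest(p))"
python3 -m handwheel '[[[0.05,0,0,0.0007,0],[0.05,0,0,0.0014,0],[0.05,0,0,0.002,0]]]' 6
python3 -c "
from h import *
tilt(); p,R,s=pose(); print(nest(p))"
```

```text
t: 39.02
eef_pos: [0.5676, 0.042, 0.1088]
ee_rot: [2.773, -0.002, 1.368]
force: [-2.1, 2.6, 3.5]
width: 0.0606
t 39.02 p [0.5676 0.042  0.1088] q [ 0.464  0.116 -0.939  0.805 -0.312 -2.986] tilt 0.3606 head -11.3 yaw 78.4 F [-2.1  2.6  3.5] w 0.0606
[-4.20596938e-05  5.67693458e-04  4.25533040e-02]
t: 39.27
eef_pos: [0.5687, 0.0423, 0.1071]
ee_rot: [2.772, -0.003, 1.369]
force: [-1.4, 3.4, 4.5]
width: 0.0601
t 39.27 p [0.5687 0.0423 0.1071] q [ 0.458  0.12  -0.942  0.822 -0.304 -2.997] tilt 0.3611 head -11.2 yaw 78.4 F [-1.4  3.4  4.5] w 0.0601
[-0.00010332  0.00117561  0.04063558]
```

```bash
python3 -m handwheel '[[[0.05,0,0,0.0007,0],[0.05,0,0,0.0014,0],[0.05,0,0,0.002,0]]]' 6
python3 -c "
from h import *
tilt(); p,R,s=pose(); print(nest(p))"
```

```text
t: 39.52
eef_pos: [0.5698, 0.0424, 0.1056]
ee_rot: [2.771, -0.003, 1.369]
force: [-4.8, 2.2, 8.1]
width: 0.0605
t 39.52 p [0.5698 0.0424 0.1056] q [ 0.451  0.123 -0.946  0.84  -0.296 -3.009] tilt 0.3617 head -11.1 yaw 78.4 F [-4.8  2.2  8.1] w 0.0605
[-0.00012368  0.00160392  0.03884919]
```

```bash

python3 -m handwheel '[[[0.064,0,0,0,0],[0.07,0,0,0,0],[0.08,0,0,0,0],[0.087,0,0,0,0],[0.087,0,0,0,0]]]' >/dev/null
python3 -c "
from h import *
tilt(); print(tl(.12*NZ))"
```

```text
t 39.93 p [0.5696 0.0421 0.1053] q [ 0.451  0.123 -0.946  0.84  -0.296 -3.009] tilt 0.3613 head -11.2 yaw 78.4 F [ 0.6  0.7 -0.4] w 0.0835
[ 0.009 -0.022 -0.118]
```

```bash

python3 -m handwheel '[[[0.087,0.002,-0.005,-0.03,0],[0.087,0.004,-0.011,-0.06,0],[0.087,0.006,-0.017,-0.09,0],[0.087,0.009,-0.024,-0.118,0],[0.087,0.009,-0.045,-0.135,0],[0.087,0.009,-0.075,-0.14,0],[0.087,0.009,-0.075,-0.14,0]]]' >/dev/null
python3 - <<'E'
from h import *
tilt(); p,R,s=pose(); np.savez('w12.npz',p=p,R=R); im=grab_frame('wrist');cv2.imwrite('pics/w12.png',im)
a=cv2.resize(grab_frame('side')[230:330,200:330],None,fx=5,fy=5,interpolation=2)
cv2.imwrite('pics/s12.png',a); t=grab_frame('top'); cv2.imwrite('pics/t12.png',t)
cv2.imwrite('pics/w12c.png',cv2.resize(im[190:310,220:400],None,fx=4,fy=4))
E
```

```text
t 40.52 p [0.45   0.0745 0.2084] q [ 0.848 -0.219 -0.903  0.474 -0.751 -2.949] tilt 0.3612 head -10.9 yaw 78.5 F [ 0.3 -0.7 -0.5] w 0.0871
```

View pics/w12c.png

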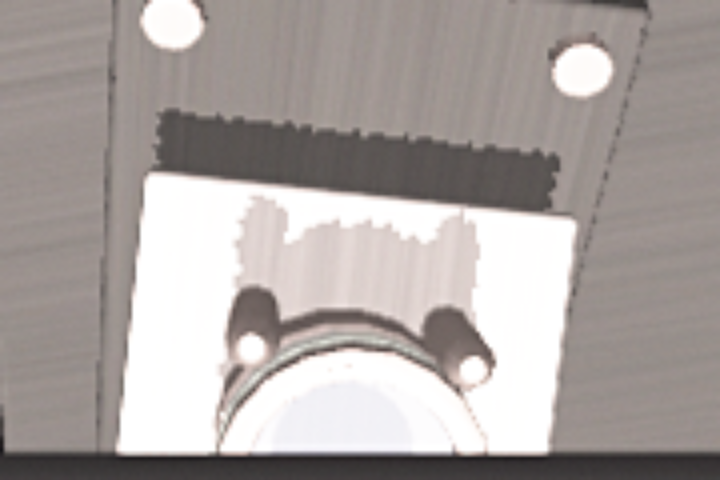

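View pics/s12.png

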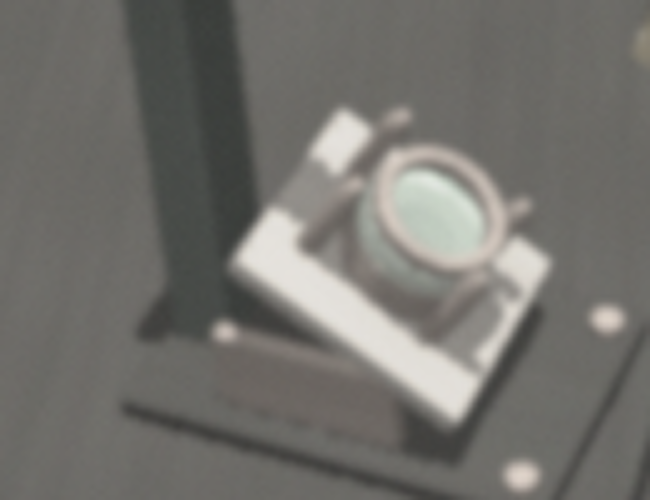

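View pics/t12.png

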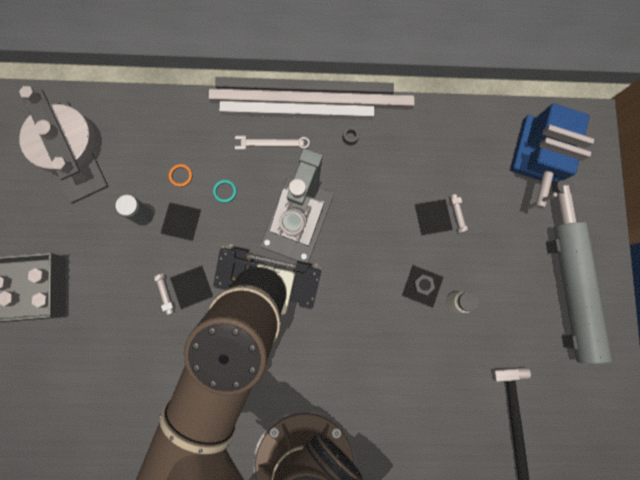

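```bash
python3 - <<'E'
from h import *
uv=(200+440/5-.4,230+208/5-.4); s=onpl('side',uv,.0455); u=(292.5,221); t=onpl('top',u,.0455)
X=tri([ray('side',uv),ray('top',u)])
print('side vs pins',s-[3.3,2.0],'top',t-[3.3,2.0],'tri nest (pins ctr)',nest(X))
tilt()
im=grab_frame('side');cv2.imwrite('pics/sf.png',im)
E
```

```text
side vs pins [-3.50439505 -0.87084299] top [ 1.19004223 -1.48073731] tri nest (pins ctr) [-0.00180613 -0.00174311  0.04224536]
t 40.67 p [0.4533 0.0754 0.2091] q [ 0.842 -0.212 -0.897  0.475 -0.748 -2.944] tilt 0.3618 head -11.0 yaw 78.5 F [1.2 0.2 0.4] w 0.087
```

```bash
python3 -c "
from station import arm
print(arm.job_done())"
```

```text
the job is handed in; nothing more can be done
None
```

The spacer, glass and retaining ring are stacked in that order in the jig between the pins, each let go before the next. I handed the job in at about 40.7 s of the 72 s; the interface gives no verdict.

- **Tool tilt:** Moves cannot tilt the tool directly. I leaned it by pushing against the arm's outer reach limit and straightened it again at the inner limit. Full alignment with the plate was out of reach at the jig, so I approached about 0.35 rad off vertical. I let the spacer settle flat on release. The glass and ring I lowered under a light grip until they lay down flat.
- **Forces:** The glass met the spacer at about 5 N and peaked near 15 N at the wrist. The ring peaked near 10 N.

**Last checks:**
- The side and wrist pictures show all three parts flat between the pins. The top picture shows the nut, bolts, can and jar where they were, by eye.
- The ring's centre measured about 1 to 2 mm from the pins' midpoint across the slope. Along the slope the two views disagreed: the side camera put it 3.5 mm down, the top camera 1.2 mm up. Both are inside the window.
- From the two views together, the ring's top came out at about 42 mm above the plate, against 46 mm expected.
- First contact for the glass and ring came about 2 mm lower than I predicted, so my plate height was probably slightly high.

**Not clean:**
- A joint held at its limit read up to 1.252 rad against the listed 1.25.
- Stopping abruptly at the outer limit with the ring gave one force reading of about 77 N, under the 120 N limit.

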